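Put the setting gauges back into their slotted block

TASK

The machine is set up, so put its setting gauges away. Take the clear cover off the gauge case and lay it, handle up, flat on the bench; then put every gauge from the case into the gauge block, each blade in the slot cut to its length, lowered until the foot rests flat on the ledge and pushed in until the foot meets the ribs or nearly so. Then put the cover back squarely on the case with the spool of thread left inside, and leave the other things on the bench alone.

Things in the scene. Friction and masses are not known exactly. Their poses are not given: they have to be found in the camera images.
- tray: Gauge case base, fixed to the bench: white base board 224 x 238 x 8 mm (x by y), on it a low lip 4 mm thick that rises 8 mm above the board and encloses a cork floor 190 x 204 mm at board-top height. Origin: centre of the board's underside, on the bench top; z up, floor 8 mm above the origin; -x side faces the robot.
- lid: Loose clear cover of the case, an upside-down box 212 x 226 mm (x by y), 55 mm tall, walls 3 mm, 0.28 to 0.46 kg, white bridge handle on top (up to 86 mm above the rim). Closed, it stands on the base board outside the lip with 4 mm play all round, x along the tray's x (either way round), origin 8 mm above the tray's. Origin: centre of the rim plane at the bottom; z up.
- lid_grip (a point): Middle of the bar of the cover's white handle: bar 104 mm long along the lid's x, 14 mm wide, 12 mm thick, its two posts at x = +-46 mm; this point is 80 mm above the lid's rim and 25 mm above its top plate.
- spool: Thread spool, white ends and orange winding, 26 mm in diameter, 44 mm tall, standing in the case among the gauges at the start. Belongs in the case. Origin: centre of its underside.
- block: Gauge block, fixed: beech board 190 x 184 x 8 mm (x by y); on its rear part ribs 30 mm tall (top 38 mm above the bench) leave four upright slots 6 mm wide, 44 mm apart, open at top and front. The front 75 mm of the board is a bare ledge for the gauges' feet. Origin: centre of the board's underside; +x from the ledge towards the slots' closed ends, z up.
- cone_stand: Bystander: thread cone on a black round stand 130 mm across, with a thin wire guide 215 mm tall; leave it alone. Origin: centre of its underside.
- basket: Bystander: grey basket with scissors, 90 mm across, about 155 mm tall; leave it alone. Origin: centre of its underside.
- shears: Bystander: dressmaking shears with red handles lying on the bench, 215 mm long; leave them alone. Origin: at the pivot, on the bench.
- gauge_50: Setting gauge with a 50 mm blade; None if absent. Steel foot 60 x 28 x 8 mm (x, y, z); on it, centred, a black grip fin 50 x 12 mm up to z = 40 mm. Flat aluminium blade from x = 30 to 80 mm, 3 mm thick in y, on edge from z = 10 to 30 mm. 0.14 kg, balances near the origin. Origin: centre of the foot's underside. Starts in the case, in one of 5 lanes 40 mm apart, blade to the case's +x.
- tip_50 (a point): Middle of the free end of the 50 mm gauge's blade: 80 mm ahead (+x) of the gauge's origin and 20 mm above its underside.
- slot_50 (a point): Mouth of the slot for the 50 mm gauge, number 1 of 4 along the block's +y: on the slot's centre line, in the ribs' front plane, at ledge and slot-floor height (8 mm above the bench). The slot runs 55 mm along the point's +x, then is closed; 6 mm wide in y, 30 mm deep. Home, the gauge's foot lies on the ledge, blade along +x, origin 30 to 35 mm on the -x side of this point.
- gauge_65: Setting gauge with a 65 mm blade; None if absent. Steel foot 60 x 28 x 8 mm (x, y, z); on it, centred, a black grip fin 50 x 12 mm up to z = 40 mm. Flat aluminium blade from x = 30 to 95 mm, 3 mm thick in y, on edge from z = 10 to 30 mm. 0.14 kg, balances near the origin. Origin: centre of the foot's underside. Starts in the case, in one of 5 lanes 40 mm apart, blade to the case's +x.
- tip_65 (a point): Middle of the free end of the 65 mm gauge's blade: 95 mm ahead (+x) of the gauge's origin and 20 mm above its underside.
- slot_65 (a point): Mouth of the slot for the 65 mm gauge, number 2 of 4 along the block's +y: on the slot's centre line, in the ribs' front plane, at ledge and slot-floor height (8 mm above the bench). The slot runs 70 mm along the point's +x, then is closed; 6 mm wide in y, 30 mm deep. Home, the gauge's foot lies on the ledge, blade along +x, origin 30 to 35 mm on the -x side of this point.
- gauge_80: Setting gauge with a 80 mm blade; None if absent. Steel foot 60 x 28 x 8 mm (x, y, z); on it, centred, a black grip fin 50 x 12 mm up to z = 40 mm. Flat aluminium blade from x = 30 to 110 mm, 3 mm thick in y, on edge from z = 10 to 30 mm. 0.14 kg, balances near the origin. Origin: centre of the foot's underside. Starts in the case, in one of 5 lanes 40 mm apart, blade to the case's +x.
- tip_80 (a point): Middle of the free end of the 80 mm gauge's blade: 110 mm ahead (+x) of the gauge's origin and 20 mm above its underside.
- slot_80 (a point): Mouth of the slot for the 80 mm gauge, number 3 of 4 along the block's +y: on the slot's centre line, in the ribs' front plane, at ledge and slot-floor height (8 mm above the bench). The slot runs 85 mm along the point's +x, then is closed; 6 mm wide in y, 30 mm deep. Home, the gauge's foot lies on the ledge, blade along +x, origin 30 to 35 mm on the -x side of this point.
- gauge_95: Setting gauge with a 95 mm blade; None if absent. Steel foot 60 x 28 x 8 mm (x, y, z); on it, centred, a black grip fin 50 x 12 mm up to z = 40 mm. Flat aluminium blade from x = 30 to 125 mm, 3 mm thick in y, on edge from z = 10 to 30 mm. 0.14 kg, balances near the origin. Origin: centre of the foot's underside. Starts in the case, in one of 5 lanes 40 mm apart, blade to the case's +x.
- tip_95 (a point): Middle of the free end of the 95 mm gauge's blade: 125 mm ahead (+x) of the gauge's origin and 20 mm above its underside.
- slot_95 (a point): Mouth of the slot for the 95 mm gauge, number 4 of 4 along the block's +y: on the slot's centre line, in the ribs' front plane, at ledge and slot-floor height (8 mm above the bench). The slot runs 100 mm along the point's +x, then is closed; 6 mm wide in y, 30 mm deep. Home, the gauge's foot lies on the ledge, blade along +x, origin 30 to 35 mm on the -x side of this point.

How it is judged:
By the outcome, as a careful person would: the job done as asked, in the order asked, and still so for the second after the job is handed in, with the robot touching nothing.
Of gauge_50, gauge_65, gauge_80, gauge_95 only 3 to 4 are there at a start; the rules pass over those that are not, and their reading is None.
At some moment in a run one of gauge_50, gauge_65, gauge_80, gauge_95, lid, spool may be knocked a few centimetres aside while the robot is not near it.
Once in a run the grip may slacken for a moment while it holds something.
It also fails if it takes over 210 s, if anything falls off the work surface, if the arm or the gripper's body presses on something with over 40 N, if the wrist force passes 120 N, or if a joint passes its speed limit or range.

ROBOT

A 6-joint arm with a two-finger parallel gripper is mounted at the origin on the work surface. World frame = base frame: x ahead of the robot, y to its left, z up, the work surface at z = 0. Lengths are in mm, angles in rad, forces in N, time in s.
With the tool pointing down it reaches from about 400 to 925 mm from the base axis. Payload 12.5 kg.
Tool frame: the origin (TCP) lies midway between the tips of the shut fingers; the grasp point (between the pads) lies 19 mm behind it; z points along the fingers, y is the direction in which the jaws open and shut (so a half turn about z gives the same grasp; the last joint's range is limited). The gripper opens to 95 mm and grips with 3 to 60 N. Pads are 20 mm wide; open, the fingers measure 119 mm over their backs; the gripper's body (75 mm by 180 mm) begins 59 mm behind the grasp point.
Start: joints at [-1.33, 0.491, 1.559, -0, 1.092, -0.106], TCP at [212.455, -587.801, 214.661] pointing down, gripper open.
Joint ranges: [-3.1, 3.1], [-0.84, 2.19], [0.05, 2.79], [-1.13, 4.28], [0.06, 2.93], [-2.69, 2.69]. Speed limits (rad/s): [2.22, 2.22, 2.79, 3.14, 3.14, 3.14].

INTERFACE

Orientations are given as [roll, pitch, yaw] about the fixed x, y, z axes, in that order (R = Rz(yaw) Ry(pitch) Rx(roll)).
In Python, from cell import env gives the robot as it stands.
- The arm moves only by the tool drive_tool, never from a script. Its argument "increments" is a list of rows, each a list of 2 entries, a list of its own where there are three numbers: the shift along the tool's x, y, z as a fraction of full scale, then the turn, a rotation vector about the tool's x, y, z as a fraction of full scale. In form: [[[x, y, z], [ax, ay, az]], ...]. A call has 1 to 5 rows; each row shifts and turns the commanded pose from where the row before left it, along the tool's axes as they then stand; what a row does not reach is not made up. Full scale, the value 1, is 30 mm for a shift and 0.08 rad for a turn. A row lasts 1/12 s, in which the tool goes at most 41.7 mm and 7.16 degrees, less where a joint would pass 70% of its speed; a pose out of reach is approached as far as the arm can. A call with a number of a shift or a turn outside -1 to 1 is refused whole. A call with a gripper value outside its range is refused whole. "jaw" is the opening, from -1 (shut) to 1 (fully open), so that 0 is half open, set as the call begins (left out, the last holds). The fingers move at their own pace and stop on an object; the grip force is fixed at half the most. Time passes only in rows, so rows that do not move let the fingers close. It gives the time, the measured TCP pose, the force and the opening at its end, in the units of the state.
- env.state(): the state, without advancing time (a new reading comes with each control period).
- env.read_camera(name): name is "scene" or "top"; returns a dict with "pixels" (420x560x3 uint8, blue, green, red), "vertical_fov" (degrees; the focal length in pixels is half the picture's height over the tangent of half this angle, whatever the lens; pixels are square), "cx", "cy" (the principal point, pixels), "world_to_cam" (4x4, takes a point from world to camera coordinates). Camera axes: x right, y down, z forward; pixel columns grow to the right and rows downward; lengths in mm; the calibration is good to about 2 mm. A picture is of the moment at which its call begins. There is no depth.
- env.job_done(): hands the job in, once; it reports no verdict.
Trained networks look in a picture, given as the dict that the camera call returned (one of the last four; its "shot" number tells which), for a name from the list of things; names that differ only in an ending like _2 or _b are one class to them, and where a whole thing is asked for, a point or a joint stands for the part that bears it (a point fixed in the world has none). Each returns a list of dicts, best first, with "score" (0 to 1); they miss things now and then, are a little off and sometimes report something else, mostly with a low value. They report only what shows in the picture. A call takes as long as a camera call.
- env.boxes_of(target, picture): "point" ([x, y, z] in mm, in world coordinates, good to about 4 mm: the middle of the surface that is visible of it).
- env.tip_of(target, picture): "point" ([x, y, z] in mm, in world coordinates, good to about 4 mm: a listed point, or the origin of a listed thing).
The state is a dict: "t": time; "joints": joint angles; "qvel": joint speeds; "tau": joint torques, N m; "eef_pos": TCP position; "tcp_rot": TCP orientation; "ft_force": force on the tool from outside, world axes, zero at the start; "moment": the same for the moment, N m; "opening": opening from 0.0 (shut) to 1.0 (fully open).
Only numpy, scipy, OpenCV 4.12 (cv2) and the standard library are available. Lean on these libraries where they do the work, as an engineer would, in place of code of your own. Each camera call takes 0.05 s, during which the arm holds its last target.

## Working session

There is one attempt and no reset: what is moved stays moved. The work goes in short steps, Python scripts to look and compute and a tool call to move; the robot and the scene stay as the last step left them, time stands still between calls to the robot, and variables do not carry over. Pictures are saved under pics/ and viewed, and the job is handed in when it is done.

Besides the shell and the picture viewer there is one more tool, called after ">>>" as a command line: name --argument value ..., lists and objects as JSON in quotes. drive_tool: Moves the arm, as the interface text tells. Its arguments: {"type":"object","properties":{"increments":{"type":"array","items":{"type":"array"}},"jaw":{"type":"number"}},"required":["increments"]}

```bash
ls; mkdir -p pics
cat > h.py <<'E'
from cell import env
import cv2, numpy as np
def snap(name,cam):
    p=env.read_camera(cam); cv2.imwrite(f'pics/{name}.png',p['pixels']); return p
E
python3 - <<'E'
from h import *
for c in ['scene','top']:
    p=snap(c+'0',c)
    for n in ['tray','lid','lid_grip','spool','block','gauge_50','gauge_65','gauge_80','gauge_95','tip_50','tip_65','tip_80','tip_95','slot_50','slot_65','slot_80','slot_95','cone_stand','basket','shears']:
        r=env.tip_of(n,p)
        print(c,n,[(np.round(a['point']).tolist(),round(a['score'],2)) for a in r[:3]])
print(env.state())
E
```

```text
pics
scene tray []
scene lid [([541.0, 322.0, 8.0], 0.83)]
scene lid_grip [([540.0, 322.0, 91.0], 0.92), ([763.0, 215.0, 1.0], 0.74)]
scene spool [([523.0, -339.0, 4.0], 0.32)]
scene block [([521.0, -339.0, 1.0], 0.85)]
scene gauge_50 []
scene gauge_65 []
scene gauge_80 []
scene gauge_95 []
scene tip_50 [([520.0, -272.0, 6.0], 0.55)]
scene tip_65 [([520.0, -272.0, 6.0], 0.55)]
scene tip_80 [([520.0, -272.0, 6.0], 0.55)]
scene tip_95 [([520.0, -272.0, 6.0], 0.55)]
scene slot_50 [([484.0, -398.0, 8.0], 0.86), ([502.0, -355.0, 6.0], 0.82), ([514.0, -314.0, 10.0], 0.72)]
scene slot_65 [([484.0, -398.0, 8.0], 0.86), ([502.0, -355.0, 6.0], 0.82), ([514.0, -314.0, 10.0], 0.72)]
scene slot_80 [([484.0, -398.0, 8.0], 0.86), ([502.0, -355.0, 6.0], 0.82), ([514.0, -314.0, 10.0], 0.72)]
scene slot_95 [([484.0, -398.0, 8.0], 0.86), ([502.0, -355.0, 6.0], 0.82), ([514.0, -314.0, 10.0], 0.72)]
scene cone_stand [([776.0, -27.0, -0.0], 0.66)]
scene basket [([749.0, -178.0, -2.0], 0.97), ([539.0, 321.0, 9.0], 0.41)]
scene shears [([761.0, 217.0, 1.0], 0.61)]
top tray []
top lid [([538.0, 318.0, 9.0], 
[... 827 characters left out ...]
[764.0, 216.0, -1.0], 0.74)]
{'t': 2.1, 'joints': array([-1.32962282e+00,  4.90938078e-01,  1.55888665e+00,  2.07067580e-06,
        1.09170560e+00, -1.05578059e-01]), 'qvel': array([-8.46267711e-05, -5.41323187e-04,  2.90417523e-04, -8.07222084e-04,
        1.39963084e-04, -9.60145674e-04]), 'tau': array([-5.40283836e-04, -6.12462544e+01, -2.58427924e+01,  6.93044043e-02,
        4.45128197e-02,  4.30693433e-06]), 'eef_pos': array([ 212.44315344, -587.81120113,  214.64188227]), 'tcp_rot': array([3.14153048e+00, 4.74061280e-06, 3.46750613e-01]), 'ft_force': array([-0.10228296,  0.73844769, -0.19215154]), 'moment': array([ 0.05396159, -0.00668603,  0.00334782]), 'opening': 0.9980136409942626}
```

View pics/scene0.png

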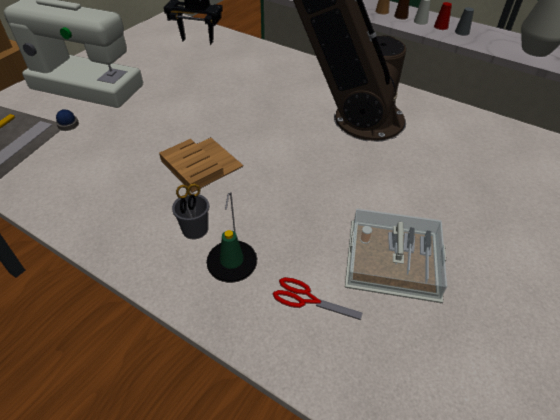

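View pics/top0.png

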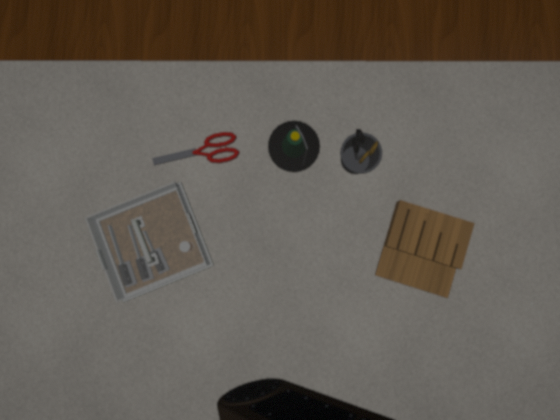

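Run:
```python
import cv2
a=cv2.imread('pics/top0.png')
cv2.imwrite('pics/t0a.png',cv2.convertScaleAbs(cv2.resize(a[170:310,75:225],None,fx=4,fy=4,interpolation=cv2.INTER_CUBIC),alpha=1.5))
cv2.imwrite('pics/t0b.png',cv2.convertScaleAbs(cv2.resize(a[190:310,365:485],None,fx=5,fy=5,interpolation=cv2.INTER_CUBIC)[:590],alpha=1.5))
a=cv2.imread('pics/scene0.png')
cv2.imwrite('pics/s0a.png',cv2.resize(a[200:305,335:455],None,fx=5,fy=5,interpolation=cv2.INTER_CUBIC))
```

```text
(no output)
```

View pics/t0a.png

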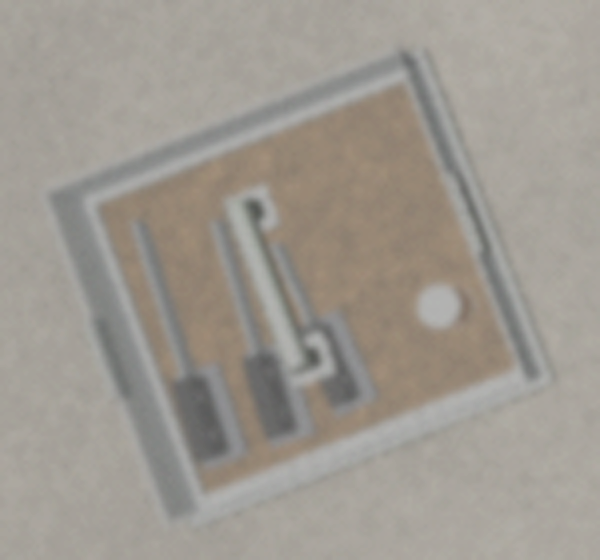

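View pics/t0b.png

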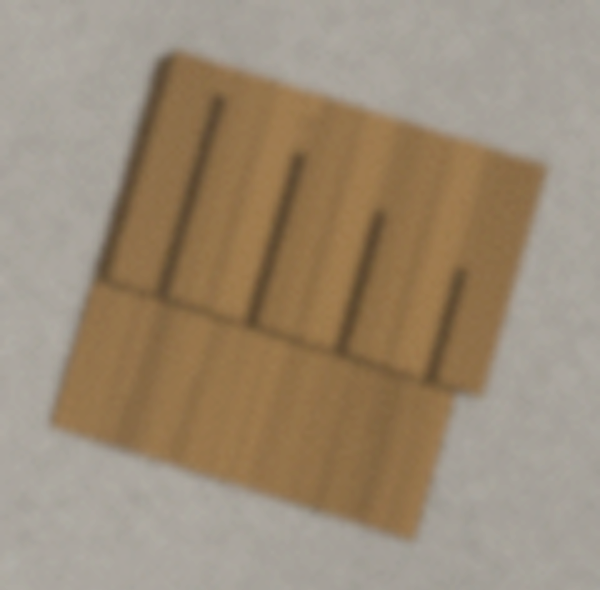

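View pics/s0a.png

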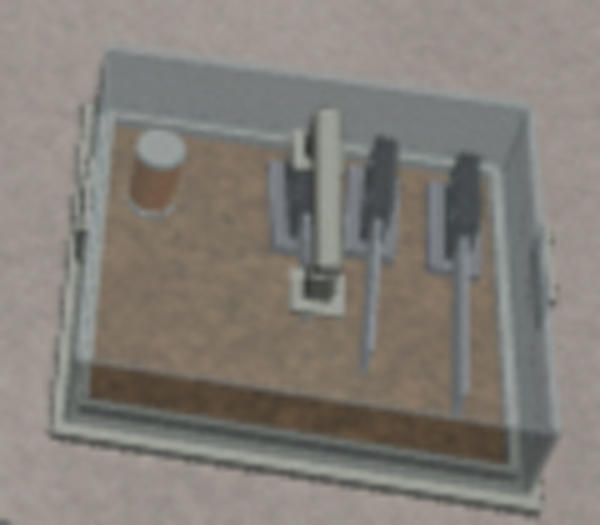

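```bash
cat >> h.py <<'E'
import sys
from scipy.spatial.transform import Rotation as Ro
def plan(*targets, frac=1.0, start=None):
    """targets: (x,y,z,yaw) ; tool down. prints rows in tool axes"""
    if start is None:
        s=env.state(); p=np.array(s['eef_pos']); R=Ro.from_euler('xyz',s['tcp_rot'])
    else: p=np.array(start[:3],float); R=Ro.from_euler('xyz',[np.pi,0,start[3]])
    rows=[]
    for t in targets:
        Rt=Ro.from_euler('xyz',[np.pi,0,t[3]]); q=np.array(t[:3],float)
        n=0
        while n<80:
            d=R.inv().apply(q-p)/30; w=(R.inv()*Rt).as_rotvec()/0.08
            m=max(np.abs(d).max(),np.linalg.norm(d)*30/41.0,np.abs(w).max(),1e-9)/frac
            if np.linalg.norm(d)<0.012 and np.abs(w).max()<0.02: break
            k=int(np.ceil(m-1e-3)) if m>1 else 1
            d=np.round(d/k,2); w=np.round(w/k,2)
            rows.append([d.tolist(),w.tolist()])
            p=p+R.apply(d*30); R=R*Ro.from_rotvec(w*0.08); n+=1
        rows.append('--')
    def f(v): return ('%.2f'%(v+0.0)).rstrip('0').rstrip('.').replace('-0.','-0.') if abs(v)>0.004 else '0'
    c=0;cur=[];tot=0
    for r in rows:
        if r=='--':
            if cur: print('['+','.join(cur)+']');cur=[]
            print('--');continue
        cur.append('[[%s],[%s]]'%(','.join(map(f,r[0])),','.join(map(f,r[1])))); tot+=1
        if len(cur)==5: print('['+','.join(cur)+']');cur=[]
    print('rows',tot,'end',p.round(1))
def st():
    s=env.state(); print('t%.2f'%s['t'],np.round(s['eef_pos'],1),np.round(s['tcp_rot'],3),'F',np.round(s['ft_force'],1),'M',np.round(s['moment'],2),'op %.3f'%s['opening'],'j',np.round(s['joints'],2))
E
python3 -c "
from h import *
plan((480,-200,200,.361),(540,321,140,.361),(540,321,72,.361))"
```

```text
[[[0.98,-0.7,0.04],[0,0,-0.01]],[[0.98,-0.7,0.04],[0,0,-0.01]],[[0.98,-0.7,0.04],[0,0,-0.01]],[[0.99,-0.7,0.04],[0,0,-0.01]],[[0.99,-0.7,0.04],[0,0,-0.02]]]
[[[0.99,-0.7,0.04],[0,0,-0.01]],[[0.99,-0.7,0.04],[0,0,-0.02]],[[0.99,-0.69,0.03],[0,0,-0.01]],[[0.99,-0.69,0.04],[0,0,-0.02]],[[0.99,-0.69,0.03],[0,0,-0.01]]]
[[[0.99,-0.69,0.04],[0,0,-0.02]],[[0.99,-0.7,0.03],[0,0,-0.01]],[[0.99,-0.69,0.04],[0,0,-0.02]]]
--
[[[0.5,-0.97,0.12],[0,0,0]],[[0.5,-0.97,0.13],[0,0,0]],[[0.5,-0.97,0.12],[0,0,0]],[[0.5,-0.97,0.13],[0,0,0]],[[0.5,-0.97,0.12],[0,0,0]]]
[[[0.5,-0.97,0.13],[0,0,0]],[[0.5,-0.97,0.12],[0,0,0]],[[0.5,-0.97,0.13],[0,0,0]],[[0.5,-0.97,0.12],[0,0,0]],[[0.5,-0.97,0.13],[0,0,0]]]
[[[0.5,-0.97,0.12],[0,0,0]],[[0.5,-0.97,0.13],[0,0,0]],[[0.5,-0.97,0.12],[0,0,0]],[[0.5,-0.98,0.13],[0,0,0]],[[0.5,-0.97,0.12],[0,0,0]]]
[[[0.5,-0.98,0.13],[0,0,0]]]
--
[[[0,0,0.75],[0,0,0]],[[0,0,0.76],[0,0,0]],[[0,0,0.75],[0,0,0]]]
--
rows 32 end [539.9 321.   72.1]
```

>>> drive_tool --increments '[[[0.99,-0.7,0.04],[0,0,-0.01]],[[0.99,-0.7,0.04],[0,0,-0.01]],[[0.99,-0.7,0.04],[0,0,-0.01]],[[0.99,-0.7,0.04],[0,0,-0.01]],[[0.99,-0.7,0.04],[0,0,-0.01]]]' --jaw 0

```text
t: 2.52
eef_pos: [316.8, -437.0, 208.7]
tcp_rot: [3.141, -0.0, 0.35]
ft_force: [0.2, -0.1, 1.0]
opening: 0.705
```

>>> drive_tool --increments '[[[0.99,-0.7,0.04],[0,0,-0.02]],[[0.99,-0.7,0.04],[0,0,-0.02]],[[0.99,-0.7,0.04],[0,0,-0.02]],[[0.99,-0.7,0.04],[0,0,-0.02]],[[0.99,-0.7,0.04],[0,0,-0.02]]]'

```text
t: 2.93
eef_pos: [419.8, -286.9, 202.8]
tcp_rot: [3.141, -0.0, 0.359]
ft_force: [1.6, -0.3, 0.5]
opening: 0.502
```

>>> drive_tool --increments '[[[0.99,-0.7,0.04],[0,0,-0.01]],[[0.99,-0.7,0.04],[0,0,-0.01]],[[0.99,-0.7,0.04],[0,0,-0.01]],[[0.5,-0.97,0.12],[0,0,0]],[[0.5,-0.97,0.12],[0,0,0]]]'

```text
t: 3.35
eef_pos: [488.5, -131.5, 191.7]
tcp_rot: [3.141, -0.0, 0.362]
ft_force: [0.3, 0.1, 0.2]
opening: 0.5
```

>>> drive_tool --increments '[[[0.5,-0.97,0.12],[0,0,0]],[[0.5,-0.97,0.12],[0,0,0]],[[0.5,-0.97,0.12],[0,0,0]],[[0.5,-0.97,0.12],[0,0,0]],[[0.5,-0.97,0.12],[0,0,0]]]'

```text
t: 3.77
eef_pos: [506.6, 31.1, 173.8]
tcp_rot: [3.141, -0.0, 0.361]
ft_force: [1.5, -0.3, 0.5]
opening: 0.497
```

>>> drive_tool --increments '[[[0.5,-0.97,0.12],[0,0,0]],[[0.5,-0.97,0.12],[0,0,0]],[[0.5,-0.97,0.12],[0,0,0]],[[0.5,-0.97,0.12],[0,0,0]],[[0.5,-0.97,0.12],[0,0,0]]]'

```text
t: 4.18
eef_pos: [525.3, 193.9, 155.7]
tcp_rot: [3.141, -0.0, 0.361]
ft_force: [0.9, -0.2, -1.5]
opening: 0.504
```

>>> drive_tool --increments '[[[0.5,-0.97,0.12],[0,0,0]],[[0.5,-0.97,0.12],[0,0,0]],[[0.5,-0.97,0.12],[0,0,0]],[[0.5,-0.97,0.12],[0,0,0]],[[0,0,0],[0,0,0]]]'

```text
t: 4.6
eef_pos: [540.2, 326.9, 140.6]
tcp_rot: [-3.141, -0.001, 0.364]
ft_force: [-0.6, 0.0, 0.6]
opening: 0.5
```

>>> drive_tool --increments '[[[-0.08,0.18,0.5],[0,0,0]],[[0,0,0.7],[0,0,0]],[[0,0,0.7],[0,0,0]],[[0,0,0.38],[0,0,0]],[[0,0,0],[0,0,0]]]'

```text
t: 5.02
eef_pos: [539.0, 315.6, 70.7]
tcp_rot: [3.141, 0.004, 0.361]
ft_force: [0.5, -0.2, 0.7]
opening: 0.502
```

Run:
```python
from h import *
st()
p=snap('s1','scene'); a=p['pixels']
q=snap('t1','top'); b=q['pixels']
cv2.imwrite('pics/s1a.png',np.hstack([cv2.resize(a[180:305,335:455],(384,400),interpolation=cv2.INTER_CUBIC),cv2.resize(b[170:310,75:215],(400,400),interpolation=cv2.INTER_CUBIC)]))
```

```text
t5.02 [539.  315.6  70.7] [3.141 0.004 0.361] F [ 0.5 -0.2  0.7] M [ 0.01 -0.05 -0.03] op 0.502 j [ 0.42  0.66  1.69 -0.    0.8   1.63]
```

View pics/s1a.png

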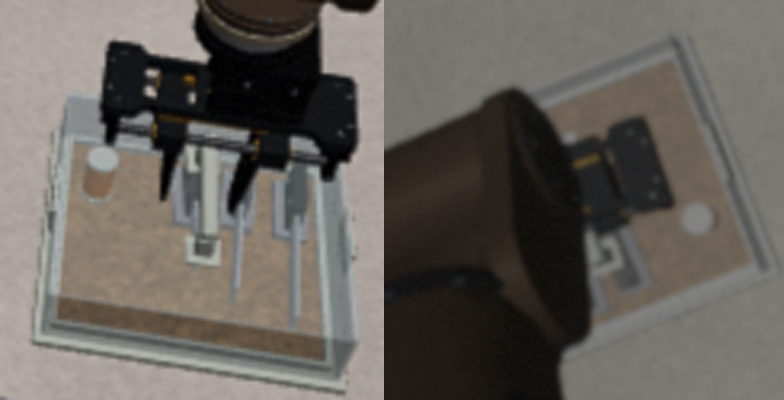

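>>> drive_tool --increments '[[[0.08,-0.18,0],[0,0,0]],[[0,0,0],[0,0,0]],[[0,0,0],[0,0,0]],[[0,0,0],[0,0,0]],[[0,0,0],[0,0,0]]]' --jaw -1

```text
t: 5.53
eef_pos: [540.3, 322.3, 73.4]
tcp_rot: [3.142, -0.001, 0.361]
ft_force: [-0.6, 0.6, 0.5]
opening: 0.206
```

>>> drive_tool --increments '[[[0,0,0],[0,0,0]],[[0,0,0],[0,0,0]],[[0,0,0],[0,0,0]]]'

```text
t: 5.78
eef_pos: [540.4, 322.2, 73.3]
tcp_rot: [3.141, -0.0, 0.362]
ft_force: [-1.2, -0.9, 2.9]
opening: 0.142
```

>>> drive_tool --increments '[[[0,0,0],[0,0,0]],[[0,0,0],[0,0,0]],[[0,0,0.13],[0,0,0]]]' --jaw -0.4

```text
t: 6.03
eef_pos: [540.5, 322.3, 69.4]
tcp_rot: [-3.142, -0.001, 0.361]
ft_force: [0.8, -0.5, 0.4]
opening: 0.277
```

>>> drive_tool --increments '[[[0,0,0],[0,0,0]],[[0,0,0],[0,0,0]],[[0,0,0],[0,0,0]],[[0,0,0],[0,0,0]],[[0,0,0],[0,0,0]]]' --jaw -1

```text
t: 6.45
eef_pos: [540.2, 322.2, 68.9]
tcp_rot: [3.142, 0.0, 0.361]
ft_force: [0.4, 0.2, -3.2]
opening: 0.148
```

>>> drive_tool --increments '[[[0,0,-0.2],[0,0,0]],[[0,0,-0.4],[0,0,0]],[[0,0,-0.4],[0,0,0]],[[0,0,-0.4],[0,0,0]],[[0,0,-0.4],[0,0,0]]]'

```text
t: 6.87
eef_pos: [540.4, 322.3, 125.0]
tcp_rot: [3.142, -0.001, 0.361]
ft_force: [0.2, -0.1, -4.5]
opening: 0.144
```

Run:
```python
from h import *
st()
p=snap('s2','scene'); 
plan((545,321,225,.361),(520,-12,225,0))
```

```text
t6.87 [540.4 322.3 125. ] [ 3.142e+00 -1.000e-03  3.610e-01] F [ 0.2 -0.1 -4.5] M [-0.02  0.04 -0.  ] op 0.144 j [ 0.43  0.59  1.64 -0.    0.91  1.64]
[[[0.03,0.02,-0.81],[0,-0.01,0]],[[0.03,0.03,-0.82],[0,-0.01,0]],[[0.02,0.02,-0.81],[0,-0.02,0]],[[0.02,0.03,-0.82],[0,-0.01,0]]]
--
[[[-0.43,0.92,0],[0,0,0.41]],[[-0.4,0.93,0],[0,0,0.41]],[[-0.37,0.94,0],[0,0,0.41]],[[-0.33,0.95,0],[0,0,0.41]],[[-0.3,0.97,0],[0,0,0.41]]]
[[[-0.27,0.97,0],[0,0,0.41]],[[-0.24,0.98,0],[0,0,0.41]],[[-0.21,0.99,0],[0,0,0.41]],[[-0.17,1,0],[0,0,0.41]],[[-0.1,0.67,0],[0,0,0.28]]]
[[[-0.08,0.67,0],[0,0,0.27]],[[-0.06,0.67,0],[0,0,0.28]]]
--
rows 16 end [520.  -11.9 225. ]
```

View pics/s2.png

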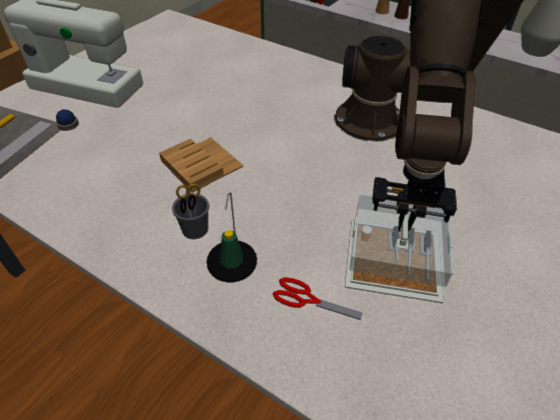

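>>> drive_tool --increments '[[[0,0,-0.7],[0,0,0]],[[0,0,-0.7],[0,0,0]],[[-0.33,0.72,-0.2],[0,0,0.32]],[[-0.32,0.74,0],[0,0,0.32]],[[-0.3,0.76,0],[0,0,0.32]]]'

```text
t: 7.33
eef_pos: [535.1, 249.5, 172.2]
tcp_rot: [3.142, -0.002, 0.284]
ft_force: [-0.4, 0.3, -5.2]
opening: 0.143
```

>>> drive_tool --increments '[[[-0.3,0.76,0],[0,0,0.32]],[[-0.28,0.76,0],[0,0,0.32]],[[-0.26,0.78,0],[0,0,0.32]],[[-0.24,0.78,0],[0,0,0.32]],[[-0.22,0.78,0],[0,0,0.32]]]'

```text
t: 7.75
eef_pos: [523.9, 127.1, 171.8]
tcp_rot: [3.141, -0.001, 0.155]
ft_force: [0.1, 0.1, -3.4]
opening: 0.148
```

Run:
```python
from h import *
st()
plan((520,-12,165,0),(520,-12,70,0),frac=0.8)
```

```text
t7.75 [523.9 127.1 171.8] [ 3.141e+00 -1.000e-03  1.550e-01] F [ 0.1  0.1 -3.4] M [ 0.03 -0.02 -0.02] op 0.148 j [ 0.12  0.42  1.82 -0.    0.9   1.53]
[[[-0.14,0.76,0.04],[0,0,0.32]],[[-0.12,0.76,0.04],[0,0,0.32]],[[-0.1,0.77,0.04],[0,0,0.33]],[[-0.08,0.77,0.04],[0,0,0.32]],[[-0.06,0.77,0.03],[0,-0.01,0.33]]]
[[[-0.05,0.77,0.04],[0,0,0.32]]]
--
[[[0,0,0.79],[0,0,0]],[[0,0,0.79],[0,0,0]],[[0,0,0.79],[0,0,0]],[[0,0,0.79],[0,0,0]]]
--
rows 10 end [519.9 -12.   70.1]
```

>>> drive_tool --increments '[[[-0.14,0.76,0.04],[0,0,0.32]],[[-0.12,0.76,0.04],[0,0,0.32]],[[-0.1,0.77,0.04],[0,0,0.32]],[[-0.08,0.77,0.04],[0,0,0.32]],[[-0.05,0.75,0.04],[0,0,0.32]]]'

```text
t: 8.17
eef_pos: [521.4, 11.7, 165.7]
tcp_rot: [3.141, -0.001, 0.027]
ft_force: [-0.4, 0.1, -4.6]
opening: 0.148
```

>>> drive_tool --increments '[[[-0.03,0.45,0.5],[0,0,0.2]],[[0,0,0.75],[0,0,0]],[[0,0,0.75],[0,0,0]],[[0,0,0.75],[0,0,0]],[[0,0,0.3],[0,0,0]]]'

```text
t: 8.58
eef_pos: [520.1, -0.7, 71.9]
tcp_rot: [-3.141, 0.002, 0.012]
ft_force: [0.5, 0.3, -4.6]
opening: 0.145
```

>>> drive_tool --increments '[[[0,0,0.1],[0,0,0]],[[0,0,0.1],[0,0,0]],[[0,0,0.1],[0,0,0]]]'

```text
t: 8.83
eef_pos: [521.7, -0.6, 65.5]
tcp_rot: [3.141, -0.002, 0.013]
ft_force: [-0.9, -0.2, -4.4]
opening: 0.147
```

>>> drive_tool --increments '[[[0,0,0.07],[0,0,0]],[[0,0,0.05],[0,0,0]],[[0,0,0.03],[0,0,0]],[[0,0,0],[0,0,0]]]'

```text
t: 9.17
eef_pos: [521.3, -0.6, 60.8]
tcp_rot: [3.141, -0.001, 0.013]
ft_force: [-0.3, 0.5, 2.7]
opening: 0.147
```

>>> drive_tool --increments '[[[0,0,0],[0,0,0]],[[0,0,0],[0,0,0]],[[0,0,0],[0,0,0]],[[0,0,0],[0,0,0]]]' --jaw -0.4

```text
t: 9.5
eef_pos: [521.1, -0.7, 60.3]
tcp_rot: [3.141, -0.0, 0.012]
ft_force: [-0.1, 0.1, -0.5]
opening: 0.289
```

>>> drive_tool --increments '[[[0,0,-0.3],[0,0,0]],[[0,0,-0.7],[0,0,0]],[[0,0,-0.9],[0,0,0]],[[0,0,-0.9],[0,0,0]],[[0,0,-0.9],[0,0,0]]]'

```text
t: 9.92
eef_pos: [520.7, -0.6, 173.0]
tcp_rot: [3.142, 0.0, 0.012]
ft_force: [0.5, -0.1, 0.5]
opening: 0.299
```

Run:
```python
from h import *
st()
p=snap('s3','scene'); q=snap('t3','top');a=p['pixels'];b=q['pixels']
for n in ['gauge_50','tip_50','spool','lid']:
  for P in (p,q):
    r=env.tip_of(n,P); print(n,[(np.round(x['point']).tolist(),round(x['score'],2)) for x in r[:5]])
cv2.imwrite('pics/s3a.png',np.hstack([cv2.resize(a[180:305,335:455],(384,400),interpolation=cv2.INTER_CUBIC),cv2.convertScaleAbs(cv2.resize(b[170:310,75:215],(400,400),interpolation=cv2.INTER_CUBIC),alpha=1.5)]))
```

```text
t9.92 [520.7  -0.6 173. ] [3.142 0.    0.012] F [ 0.5 -0.1  0.5] M [ 0.01  0.   -0.04] op 0.299 j [-0.13  0.39  1.86 -0.    0.89  1.43]
gauge_50 [([472.0, 337.0, 9.0], 0.82), ([461.0, 375.0, 6.0], 0.7)]
gauge_50 [([496.0, 297.0, 5.0], 0.94), ([460.0, 378.0, 10.0], 0.78), ([470.0, 338.0, 2.0], 0.59)]
tip_50 [([576.0, 416.0, 29.0], 0.81), ([568.0, 338.0, 29.0], 0.58), ([576.0, 368.0, 30.0], 0.53)]
tip_50 [([578.0, 422.0, 28.0], 0.93), ([578.0, 372.0, 30.0], 0.78), ([564.0, 336.0, 26.0], 0.61)]
spool [([533.0, 235.0, 7.0], 0.68), ([521.0, 1.0, 85.0], 0.6), ([524.0, -340.0, 3.0], 0.58)]
spool [([527.0, 231.0, 7.0], 0.53)]
lid [([521.0, -2.0, -2.0], 0.72)]
lid [([535.0, 322.0, -1.0], 0.27)]
```

View pics/s3a.png

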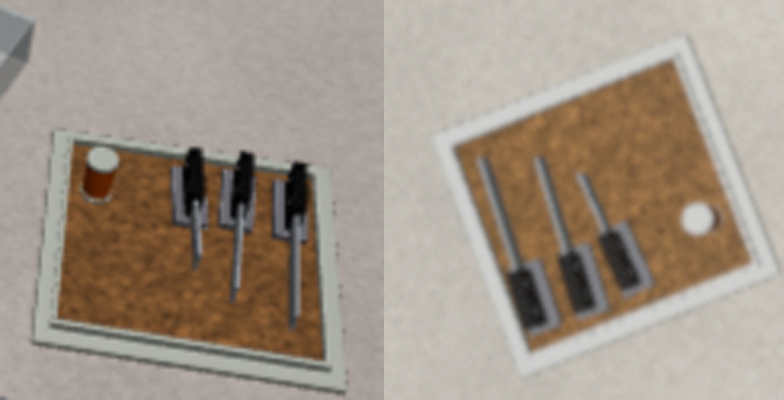

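View pics/s3.png

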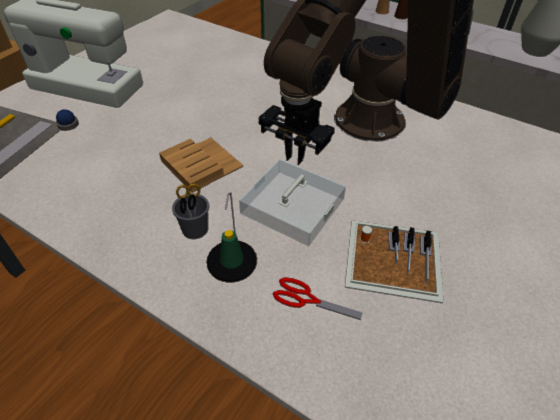

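View pics/t3.png

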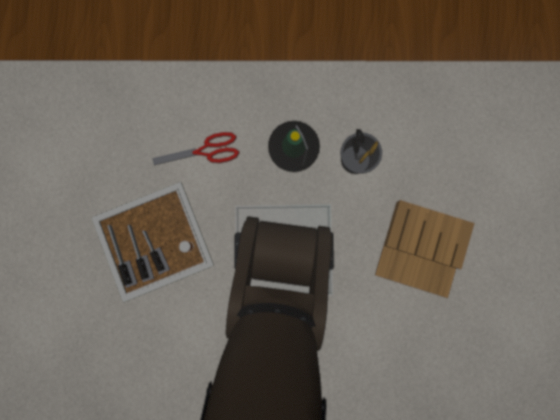

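Run:
```python
import cv2
a=cv2.imread('pics/s3.png');b=cv2.imread('pics/t3.png')
cv2.imwrite('pics/blkS.png',cv2.convertScaleAbs(cv2.resize(a[130:195,155:250],None,fx=8,fy=8,interpolation=cv2.INTER_CUBIC),alpha=1.2))
cv2.imwrite('pics/blkT.png',cv2.convertScaleAbs(cv2.resize(b[197:301,370:480],None,fx=5.6,fy=5.6,interpolation=cv2.INTER_CUBIC),alpha=1.8))
```

```text
(no output)
```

View pics/blkS.png

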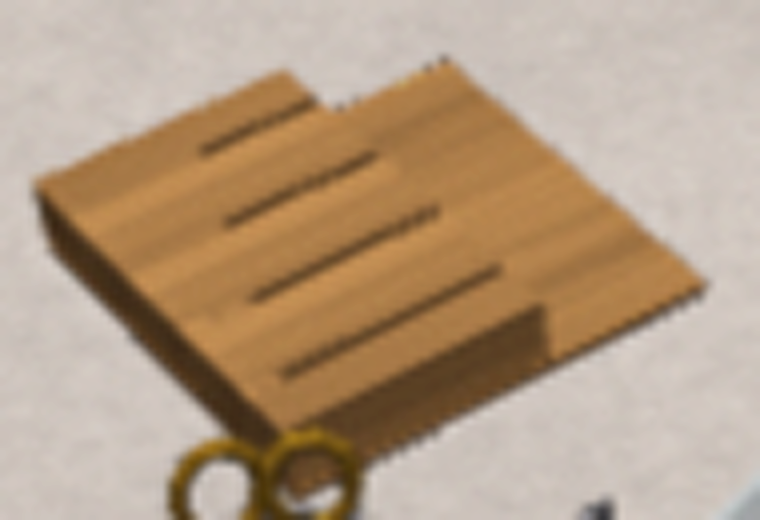

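View pics/blkT.png

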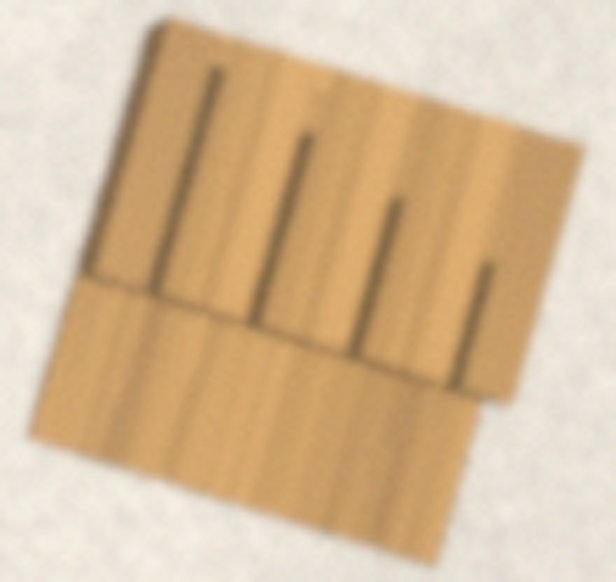

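```bash
cat >> h.py <<'E'
from scipy.optimize import least_squares
def cam(p): 
    f=p['pixels'].shape[0]/2/np.tan(np.radians(p['vertical_fov'])/2)
    return f,p['cx'],p['cy'],np.array(p['world_to_cam'])
def proj(c,X):
    f,cx,cy,T=c; X=np.atleast_2d(X); Y=X@T[:3,:3].T+T[:3,3]; return np.c_[f*Y[:,0]/Y[:,2]+cx,f*Y[:,1]/Y[:,2]+cy]
def ray(c,uv,z):
    """pixel -> world point at height z"""
    f,cx,cy,T=c; d=T[:3,:3].T@np.array([(uv[0]-cx)/f,(uv[1]-cy)/f,1]); o=-T[:3,:3].T@T[:3,3]; return o+d*(z-o[2])/d[2]
def place(q,P):
    P=np.array(P,float); c,s=np.cos(q[2]),np.sin(q[2]); return np.c_[P[:,0]*c-P[:,1]*s+q[0],P[:,0]*s+P[:,1]*c+q[1],P[:,2]]
def fit(views,q0):
    """views: list of (cam, P(local, z world), uv)"""
    fun=lambda q: np.concatenate([(proj(c,place(q,P))-uv).ravel() for c,P,uv in views])
    r=least_squares(fun,q0,loss='soft_l1',f_scale=0.5); 
    for c,P,uv in views: print('rms px',np.sqrt(np.mean((proj(c,place(r.x,P))-uv)**2)).round(2), 'mean',(proj(c,place(r.x,P))-uv).mean(0).round(2))
    return r.x
def uvs(pts,s,off): return (np.array(pts,float)+.5)/s-.5+np.array(off)
E
python3 - <<'E'
from h import *
import pickle
p=env.read_camera('scene');q=env.read_camera('top')
pickle.dump({'scene':cam(p),'top':cam(q)},open('cams.pkl','wb'))
S,T=cam(p),cam(q)
for c in (S,T): print('f',c[0],'pos',(-c[3][:3,:3].T@c[3][:3,3]).round(0))
B=[(-95,92,8),(-95,-92,8),(95,-92,38),(95,92,38),(-20,92,38),(-20,-92,38),(80,66,38),(-20,66,38),(65,22,38),(-20,22,38),(50,-22,38),(-20,-22,38),(35,-66,38),(-20,-66,38)]
uS=uvs([(707,285),(447,62),(37,188),(285,432),(543,305),(283,70),(285,377),(498,269),(253,300),(437,210),(228,224),(376,155),(202,153),(315,101)],8,(155,130))
uT=uvs([(30,437),(437,565),(584,148),(167,18),(88,275),(512,403),(216,70),(157,293),(307,135),(257,325),(397,200),(358,355),(488,265),(457,388)],5.6,(370,197))
for v in ([(S,B,uS)],[(T,B,uT)],[(S,B,uS),(T,B,uT)]):
    x=fit(v,[520,-339,-.3]); print('block',x.round(3))
K=[(-112,-119,8),(-112,119,8),(112,119,8),(112,-119,8)]
kS=uvs([(55,130),(328,168),(346,391),(35,342)],3.2,(335,180))
kT=uvs([(778-384,268),(524-384,376),(436-384,137),(688-384,36)],2.857,(75,170))
for v in ([(S,K,kS)],[(T,K,kT)],[(S,K,kS),(T,K,kT)]):
    x=fit(v,[540,321,.36]); print('tray',x.round(3))
E
```

```text
f 443.7302138179714 pos [1293.  452.  930.]
f 451.58790380719114 pos [ 535.    3. 1117.]
rms px 0.4 mean [ 0.   -0.04]
block [ 5.25168e+02 -3.34355e+02 -2.98000e-01]
rms px 0.47 mean [-0.07  0.02]
block [ 5.23106e+02 -3.38278e+02 -2.96000e-01]
rms px 0.68 mean [-0.34 -0.71]
rms px 0.56 mean [-0.45 -0.05]
block [ 5.23270e+02 -3.37367e+02 -2.97000e-01]
rms px 0.61 mean [-0.02 -0.07]
tray [5.41439e+02 3.25566e+02 3.96000e-01]
rms px 1.16 mean [ 0.12 -0.2 ]
tray [5.40210e+02 3.20801e+02 3.96000e-01]
rms px 0.79 mean [-0.66 -0.37]
rms px 1.47 mean [-1.08 -0.71]
tray [5.41464e+02 3.23785e+02 3.97000e-01]
```

Run:
```python
from h import *
plan((497,299,110,.44))
```

```text
[[[-0.07,-1,0.2],[0,0,-0.53]],[[-0.02,-0.9,0.18],[0,0,-0.48]],[[0.01,-0.9,0.18],[0,0,-0.48]],[[0.05,-0.9,0.18],[0,0,-0.48]],[[0.08,-0.9,0.18],[0,0,-0.48]]]
[[[0.12,-0.89,0.18],[0,0,-0.48]],[[0.15,-0.89,0.18],[0,0,-0.48]],[[0.18,-0.88,0.18],[0,0,-0.48]],[[0.22,-0.88,0.19],[0,0,-0.48]],[[0.25,-0.87,0.18],[0,0.01,-0.49]]]
[[[0.29,-0.85,0.19],[-0.01,0,-0.48]]]
--
rows 11 end [497. 299. 110.]
```

>>> drive_tool --increments '[[[-0.07,-1,0.1],[0,0,-0.53]],[[-0.02,-0.9,0.1],[0,0,-0.48]],[[0.01,-0.9,0.18],[0,0,-0.48]],[[0.05,-0.9,0.2],[0,0,-0.48]],[[0.08,-0.9,0.2],[0,0,-0.48]]]' --jaw -0.25

```text
t: 10.93
eef_pos: [509.7, 138.3, 147.3]
tcp_rot: [3.142, 0.0, 0.21]
ft_force: [-0.3, 0.5, 0.1]
opening: 0.368
```

>>> drive_tool --increments '[[[0.12,-0.89,0.2],[0,0,-0.48]],[[0.15,-0.89,0.2],[0,0,-0.48]],[[0.18,-0.88,0.2],[0,0,-0.48]],[[0.22,-0.88,0.2],[0,0,-0.48]],[[0.25,-0.87,0.2],[0,0,-0.48]]]'

```text
t: 11.35
eef_pos: [498.9, 273.4, 117.1]
tcp_rot: [3.141, 0.0, 0.402]
ft_force: [1.2, 0.3, 0.1]
opening: 0.374
```

>>> drive_tool --increments '[[[0.28,-0.85,0.2],[0,0,-0.48]],[[0,0,0],[0,0,0]],[[0,0,0],[0,0,0]],[[0,0,0],[0,0,0]]]'

```text
t: 11.68
eef_pos: [496.9, 298.4, 111.5]
tcp_rot: [3.141, 0.001, 0.439]
ft_force: [-0.6, -0.7, 0.1]
opening: 0.372
```

Run:
```python
from h import *
st()
p=snap('s4','scene'); q=snap('t4','top');a=p['pixels'];b=q['pixels']
for n in ['gauge_50','tip_50']:
  for P in (p,q):
    r=env.tip_of(n,P); print(n,[(np.round(x['point']).tolist(),round(x['score'],2)) for x in r[:5]])
cv2.imwrite('pics/s4a.png',np.hstack([cv2.resize(a[180:305,335:455],(384,400),interpolation=cv2.INTER_CUBIC),cv2.convertScaleAbs(cv2.resize(b[170:310,75:215],(400,400),interpolation=cv2.INTER_CUBIC),alpha=1.5)]))
```

```text
t11.68 [496.9 298.4 111.5] [3.141e+00 1.000e-03 4.390e-01] F [-0.6 -0.7  0.1] M [0.01 0.02 0.01] op 0.372 j [ 0.43  0.55  1.78 -0.    0.81  1.56]
gauge_50 [([471.0, 339.0, 4.0], 0.88), ([491.0, 299.0, 10.0], 0.82), ([459.0, 376.0, 8.0], 0.81), ([576.0, 371.0, 30.0], 0.71)]
gauge_50 [([493.0, 299.0, 4.0], 0.52), ([470.0, 335.0, 7.0], 0.36)]
tip_50 [([569.0, 338.0, 25.0], 0.61), ([575.0, 418.0, 24.0], 0.58), ([575.0, 371.0, 28.0], 0.52)]
tip_50 [([565.0, 333.0, 24.0], 0.6), ([578.0, 370.0, 28.0], 0.4)]
```

View pics/s4a.png

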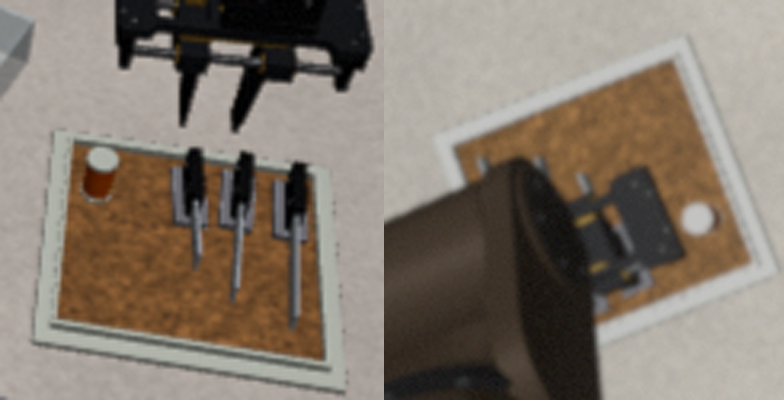

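>>> drive_tool --increments '[[[-0.08,0.04,0.6],[0,0,-0.2]],[[0,0,0.8],[0,0,0]],[[0,0,0.8],[0,0,0]],[[0,0,0.6],[0,0,0]],[[0,0,0.25],[0,0,0]]]'

```text
t: 12.4
eef_pos: [494.6, 295.9, 18.1]
tcp_rot: [3.142, 0.003, 0.454]
ft_force: [-0.2, -0.9, -0.5]
opening: 0.376
```

>>> drive_tool --increments '[[[0,0,0],[0,0,0]],[[0,0,0],[0,0,0]]]'

```text
t: 12.57
eef_pos: [495.6, 296.6, 20.6]
tcp_rot: [3.141, -0.0, 0.454]
ft_force: [0.2, 0.3, 0.5]
opening: 0.379
```

>>> drive_tool --increments '[[[0,0,0],[0,0,0]],[[0,0,0],[0,0,0]],[[0,0,0],[0,0,0]],[[0,0,0],[0,0,0]],[[0,0,0],[0,0,0]]]' --jaw -1

```text
t: 12.98
eef_pos: [495.6, 296.9, 20.8]
tcp_rot: [3.142, -0.001, 0.455]
ft_force: [-0.1, -0.2, 4.8]
opening: 0.126
```

>>> drive_tool --increments '[[[0,0,-0.3],[0,0,0]],[[0,0,-0.8],[0,0,0]],[[0,0,-0.9],[0,0,0]],[[0,0,-1],[0,0,0]],[[0,0,-1],[0,0,0]]]'

```text
t: 13.4
eef_pos: [494.9, 296.5, 141.8]
tcp_rot: [3.141, 0.001, 0.455]
ft_force: [-0.2, 0.0, -1.6]
opening: 0.12
```

```bash
cat >> h.py <<'E'
BLK=np.array([523.2,-337.4,-.297])
def slot(n,dx,dy=0,z=8):
    y={50:-66,65:-22,80:22,95:66}[n]; return place(BLK,[(-20+dx,y+dy,z)])[0]
E
python3 - <<'E'
from h import *
st(); print(slot(50,-45))
p=snap('s5','scene'); 
x=slot(50,-45)
plan((500,0,180,.1),(x[0],x[1],100,-.297),frac=1)
E
```

```text
t13.40 [494.9 296.5 141.8] [3.141e+00 1.000e-03 4.550e-01] F [-0.2  0.  -1.6] M [-0.05 -0.06  0.01] op 0.120 j [ 0.43  0.51  1.76 -0.    0.88  1.54]
[ 441.73069176 -381.4880008     8.        ]
[[[-0.47,0.99,-0.12],[0,-0.01,0.49]],[[-0.39,0.9,-0.11],[0,-0.01,0.44]],[[-0.35,0.91,-0.11],[0,-0.01,0.44]],[[-0.32,0.93,-0.11],[0,-0.01,0.44]],[[-0.29,0.94,-0.11],[0,-0.01,0.44]]]
[[[-0.26,0.95,-0.11],[0,-0.01,0.44]],[[-0.22,0.95,-0.11],[0,-0.01,0.44]],[[-0.19,0.96,-0.11],[0,-0.01,0.44]],[[-0.16,0.97,-0.1],[-0.01,0,0.43]],[[-0.12,0.97,-0.11],[0,-0.01,0.44]]]
--
[[[-0.25,0.96,0.21],[0,0,0.38]],[[-0.22,0.97,0.2],[0,0,0.38]],[[-0.19,0.97,0.21],[0,0,0.38]],[[-0.16,0.98,0.2],[0,0,0.38]],[[-0.13,0.98,0.21],[0,0,0.38]]]
[[[-0.1,0.98,0.2],[0,0,0.38]],[[-0.07,0.99,0.21],[0,0,0.38]],[[-0.04,0.99,0.2],[0,0,0.38]],[[0,0.99,0.21],[0,0,0.38]],[[0.02,0.99,0.2],[0,0,0.39]]]
[[[0.06,0.98,0.21],[0,0,0.38]],[[0.09,0.98,0.2],[0,0,0.39]],[[0.11,0.99,0.21],[0,0,0.38]]]
--
rows 23 end [ 441.7 -381.6  100. ]
```

View pics/s5.png

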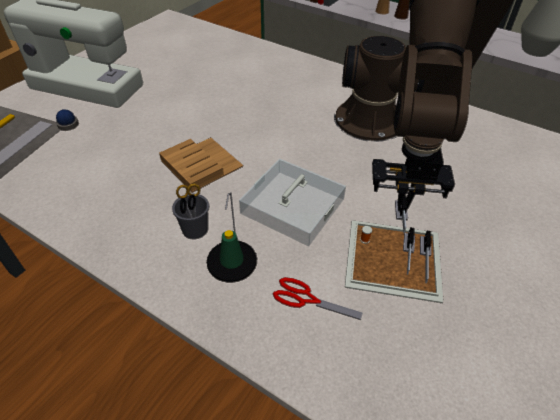

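>>> drive_tool --increments '[[[-0.45,0.95,-0.12],[0,0,0.45]],[[-0.39,0.9,-0.11],[0,0,0.44]],[[-0.35,0.91,-0.11],[0,0,0.44]],[[-0.32,0.93,-0.11],[0,0,0.44]],[[-0.29,0.94,-0.11],[0,0,0.44]]]'

```text
t: 13.87
eef_pos: [497.0, 146.2, 157.5]
tcp_rot: [3.141, -0.0, 0.277]
ft_force: [0.7, 0.4, -0.9]
opening: 0.123
```

>>> drive_tool --increments '[[[-0.26,0.95,-0.11],[0,0,0.44]],[[-0.22,0.95,-0.11],[0,0,0.44]],[[-0.19,0.96,-0.11],[0,0,0.44]],[[-0.16,0.97,-0.1],[0,0,0.44]],[[-0.12,0.97,-0.11],[0,0,0.44]]]'

```text
t: 14.28
eef_pos: [498.8, -0.9, 173.7]
tcp_rot: [3.141, -0.0, 0.1]
ft_force: [1.5, 0.4, -1.9]
opening: 0.123
```

>>> drive_tool --increments '[[[-0.25,0.96,0.1],[0,0,0.38]],[[-0.22,0.97,0.1],[0,0,0.38]],[[-0.19,0.97,0.1],[0,0,0.38]],[[-0.16,0.98,0.2],[0,0,0.38]],[[-0.13,0.98,0.2],[0,0,0.38]]]'

```text
t: 14.7
eef_pos: [476.2, -147.9, 152.5]
tcp_rot: [3.141, -0.001, -0.051]
ft_force: [1.2, -0.6, -0.7]
opening: 0.128
```

>>> drive_tool --increments '[[[-0.1,0.98,0.2],[0,0,0.38]],[[-0.07,0.99,0.2],[0,0,0.38]],[[-0.04,0.99,0.2],[0,0,0.38]],[[0,0.99,0.2],[0,0,0.38]],[[0.02,0.99,0.2],[0,0,0.38]]]'

```text
t: 15.12
eef_pos: [454.1, -294.7, 122.3]
tcp_rot: [3.141, -0.0, -0.204]
ft_force: [0.4, 0.1, -1.8]
opening: 0.127
```

Run:
```python
from h import *
st()
x=slot(50,-45)
plan((x[0],x[1],80,-.297),frac=.8)
```

```text
t15.12 [ 454.1 -294.7  122.3] [ 3.141 -0.    -0.204] F [ 0.4  0.1 -1.8] M [ 0.02 -0.03  0.06] op 0.127 j [-0.7   0.49  1.86 -0.    0.79  1.08]
[[[0.05,0.73,0.35],[0,0,0.29]],[[0.06,0.73,0.35],[0,0,0.29]],[[0.08,0.73,0.35],[0,0,0.29]],[[0.09,0.72,0.36],[0,0,0.3]]]
--
rows 4 end [ 441.7 -381.5   80. ]
```

>>> drive_tool --increments '[[[0.05,0.73,0.3],[0,0,0.29]],[[0.06,0.73,0.3],[0,0,0.29]],[[0.08,0.73,0.3],[0,0,0.28]],[[0.05,0.45,0.3],[0,0,0.15]],[[0,0,0],[0,0,0]]]'

```text
t: 15.53
eef_pos: [442.4, -373.7, 84.7]
tcp_rot: [-3.141, 0.001, -0.285]
ft_force: [-0.5, 0.5, -1.0]
opening: 0.125
```

>>> drive_tool --increments '[[[0,0,0],[0,0,0]],[[0,0,0],[0,0,0]]]'

```text
t: 15.7
eef_pos: [443.4, -371.1, 86.5]
tcp_rot: [-3.141, 0.0, -0.282]
ft_force: [0.7, 0.9, -0.6]
opening: 0.124
```

Run:
```python
from h import *
st()
p=snap('s6','scene'); q=snap('t6','top')
for n in ['tip_50']:
  for P in (p,q):
    r=env.tip_of(n,P); print(n,[(np.round(x['point']).tolist(),round(x['score'],2)) for x in r[:5]])
a,b=p['pixels'],q['pixels']
cv2.imwrite('pics/s6a.png',cv2.convertScaleAbs(cv2.resize(a[110:195,145:250],None,fx=7,fy=7,interpolation=cv2.INTER_CUBIC),alpha=1.3))
cv2.imwrite('pics/t6a.png',cv2.convertScaleAbs(cv2.resize(b[197:301,370:480],None,fx=5.6,fy=5.6,interpolation=cv2.INTER_CUBIC),alpha=1.8))
```

```text
t15.70 [ 443.4 -371.1   86.5] [-3.141  0.    -0.282] F [ 0.7  0.9 -0.6] M [ 0.09 -0.01  0.  ] op 0.124 j [-0.81  0.58  1.8   0.    0.76  1.04]
tip_50 [([578.0, 417.0, 28.0], 0.57), ([524.0, -391.0, 91.0], 0.51), ([574.0, 372.0, 29.0], 0.51)]
tip_50 [([579.0, 421.0, 27.0], 0.84), ([521.0, -392.0, 91.0], 0.66)]
```

View pics/s6a.png

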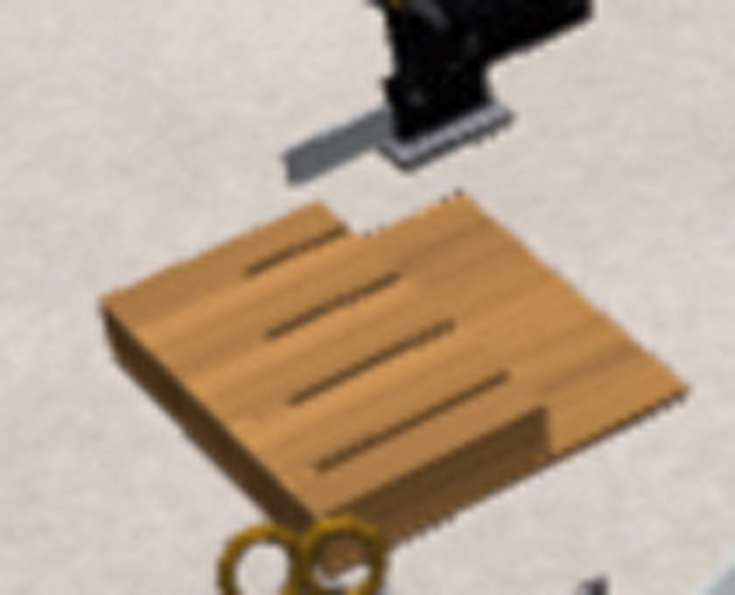

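View pics/t6a.png

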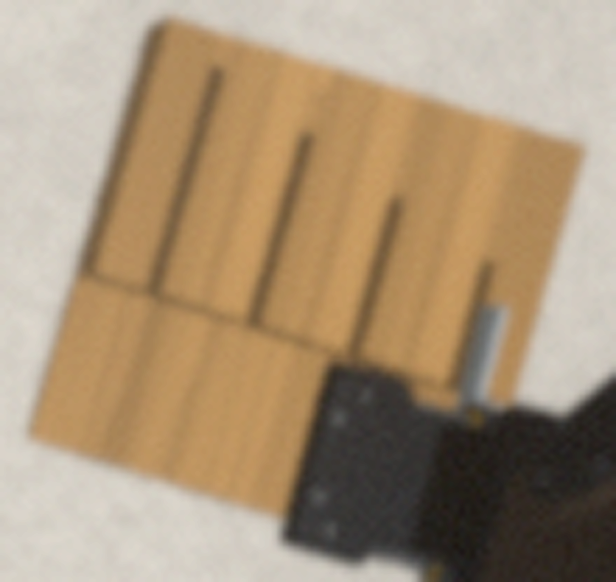

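Run:
```python
from h import *
import pickle
C=pickle.load(open('cams.pkl','rb'))
tcp=(443.4,-371.1,-.282)
def loc(P): 
    c,s=np.cos(tcp[2]),np.sin(tcp[2]); d=P[:2]-np.array(tcp[:2]); return np.round([d[0]*c+d[1]*s,-d[0]*s+d[1]*c],1)
S=uvs([(283,155),(292,185)],7,(145,110)); 
print('S top',loc(ray(C['scene'],S[0],103.7)),'bot',loc(ray(C['scene'],S[1],83.7)))
T=uvs([(497,306),(490,306)],5.6,(370,197))
print('T',loc(ray(C['top'],T[0],103.7)),loc(ray(C['top'],T[1],103.7)))
print('1px S',loc(ray(C['scene'],S[0]+[1,0],103.7)),loc(ray(C['scene'],S[0]+[0,1],103.7)))
```

```text
S top [80.6  7.3] bot [77.1  3.7]
T [78.6  3.8] [77.8  6.5]
1px S [78.3  9.2] [83.3 11.5]
```

Run:
```python
import cv2
b=cv2.imread('pics/t6.png'); a=cv2.imread('pics/s6.png')
cv2.imwrite('pics/t6b.png',cv2.convertScaleAbs(cv2.resize(b[240:275,440:475],None,fx=16,fy=16,interpolation=cv2.INTER_NEAREST),alpha=1.8))
cv2.imwrite('pics/s6b.png',cv2.convertScaleAbs(cv2.resize(a[105:140,180:225],None,fx=16,fy=16,interpolation=cv2.INTER_NEAREST),alpha=1.3))
```

```text
(no output)
```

View pics/t6b.png

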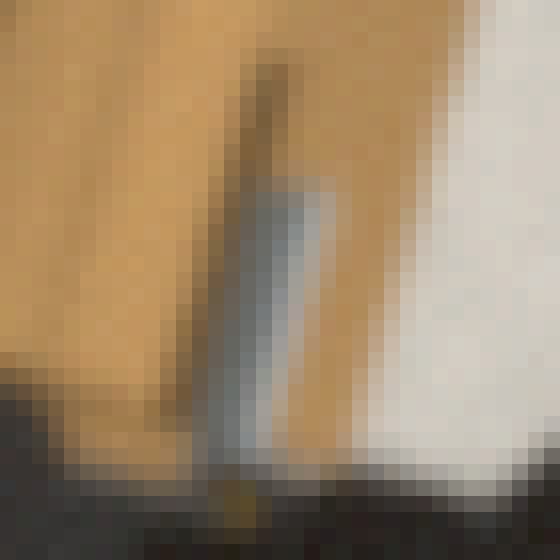

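View pics/s6b.png

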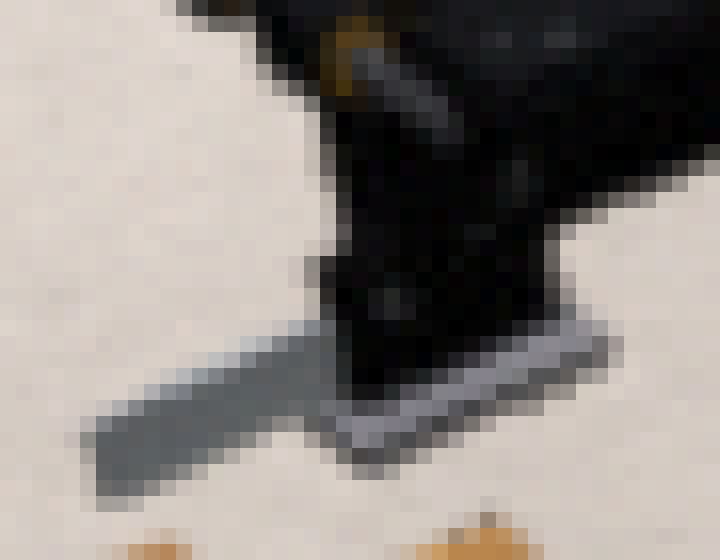

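```bash
cat >> h.py <<'E'
def loc(tcp,P):
    c,s=np.cos(tcp[2]),np.sin(tcp[2]); d=P[:2]-np.array(tcp[:2]); return np.round([d[0]*c+d[1]*s,-d[0]*s+d[1]*c],1)
import os,pickle
C=pickle.load(open('cams.pkl','rb'))
E
python3 - <<'E'
from h import *
tcp=(443.4,-371.1,-.282)
for uv,z,nm in [((460.1,251.7),103.7,'tip R -1.5'),((456.9,266.4),103.7,'base R -1.5'),((454.5,251.7),83.7,'tip L bot +1.5'),((452.0,266.4),83.7,'base L +1.5')]:
    print('T',nm,loc(tcp,ray(C['top'],uv,z)))
for uv,z,nm in [((184.8,131.4),103.7,'tip top (80,1.5)'),((185.6,136.1),83.7,'tip bot (80,1.5)'),((202.5,134.5),73.7,'foot (30,14)'),((217.4,128.2),73.7,'foot (-30,14)')]:
    print('S',nm,loc(tcp,ray(C['scene'],uv,z)))
E
```

```text
T tip R -1.5 [78.7 -0.2]
T base R -1.5 [45.2 -1.7]
T tip L bot +1.5 [77.   4.3]
T base L +1.5 [43.3  1.3]
S tip top (80,1.5) [80.2  5.5]
S tip bot (80,1.5) [79.   2.8]
S foot (30,14) [28.1 17.6]
S foot (-30,14) [-26.7  20.5]
```

```bash
sed -i 's/^BLK=.*/BLK=np.array([523.1,-338.6,-.296])/' h.py
python3 - <<'E'
from h import *
x=slot(50,-43.5); print(x)
plan((x[0],x[1],48,-.296),frac=.6)
E
```

```text
[ 443.10958687 -383.20699281    8.        ]
[[[0.03,0.13,0.43],[0,0,0.06]],[[0.03,0.13,0.43],[0,0,0.06]],[[0.03,0.13,0.43],[0,-0.01,0.06]]]
--
rows 3 end [ 443.1 -383.3   48.1]
```

>>> drive_tool --increments '[[[0.03,0.13,0.43],[0,0,0.06]],[[0.03,0.13,0.43],[0,0,0.06]],[[0.03,0.13,0.43],[0,0,0.06]],[[0,0,0],[0,0,0]],[[0,0,0],[0,0,0]]]'

```text
t: 16.32
eef_pos: [442.1, -383.8, 46.0]
tcp_rot: [-3.14, 0.002, -0.298]
ft_force: [1.1, -0.4, -1.0]
opening: 0.129
```

```bash
cat >> h.py <<'E'
def two(name,sc,tc,f=12):
    p=snap(name+'s','scene'); q=snap(name+'t','top')
    a=p['pixels'][sc[1]:sc[1]+45,sc[0]:sc[0]+33]; b=q['pixels'][tc[1]:tc[1]+45,tc[0]:tc[0]+33]
    cv2.imwrite(f'pics/{name}.png',np.hstack([cv2.convertScaleAbs(cv2.resize(i,None,fx=f,fy=f,interpolation=cv2.INTER_CUBIC),alpha=k) for i,k in ((a,1.3),(b,1.8))]))
    return p,q
E
python3 - <<'E'
from h import *
st(); two('i1',(180,118),(440,235))
E
```

```text
t16.32 [ 442.1 -383.8   46. ] [-3.14e+00  2.00e-03 -2.98e-01] F [ 1.1 -0.4 -1. ] M [ 0.05 -0.04 -0.03] op 0.129 j [-0.83  0.65  1.81 -0.    0.69  1.04]
```

View pics/i1.png

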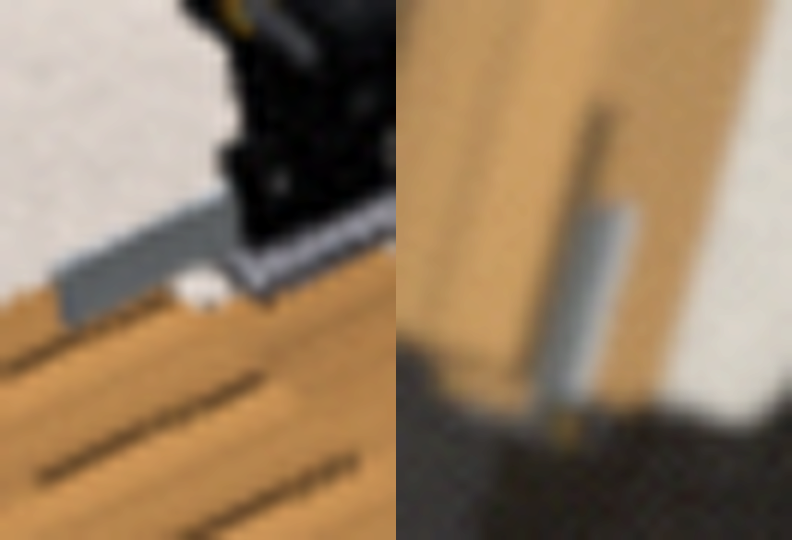

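>>> drive_tool --increments '[[[0,-0.03,0.1],[0,0,0]],[[0,0,0.1],[0,0,0]],[[0,0,0.05],[0,0,0]],[[0,0,0],[0,0,0]]]'

```text
t: 16.75
eef_pos: [442.8, -382.9, 39.8]
tcp_rot: [-3.142, 0.0, -0.297]
ft_force: [-0.4, 0.2, -0.8]
opening: 0.125
```

Run:
```python
from h import *
st(); two('i2',(180,118),(440,235))
```

```text
t16.75 [ 442.8 -382.9   39.8] [-3.142  0.    -0.297] F [-0.4  0.2 -0.8] M [-0.01  0.02 -0.05] op 0.125 j [-0.83  0.66  1.81 -0.    0.67  1.04]
```

View pics/i2.png

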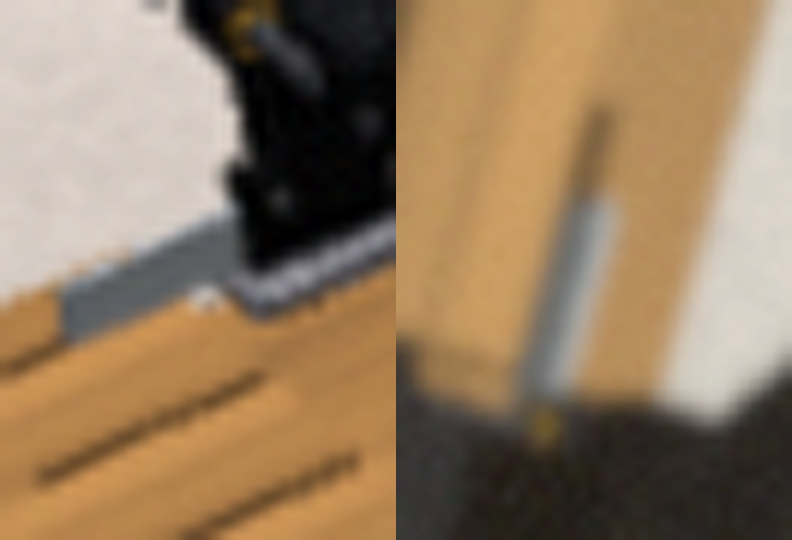

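>>> drive_tool --increments '[[[0,0,0.1],[0,0,0]],[[0,0,0.07],[0,0,0]],[[0,0,0],[0,0,0]]]'

```text
t: 17.1
eef_pos: [442.7, -383.0, 34.5]
tcp_rot: [-3.141, 0.0, -0.297]
ft_force: [0.0, 0.1, -0.6]
opening: 0.126
```

>>> drive_tool --increments '[[[0,0,0.1],[0,0,0]],[[0,0,0.05],[0,0,0]],[[0,0,0],[0,0,0]]]'

```text
t: 17.35
eef_pos: [442.8, -383.0, 30.0]
tcp_rot: [-3.141, 0.0, -0.297]
ft_force: [0.4, -0.2, -1.7]
opening: 0.129
```

>>> drive_tool --increments '[[[0,0,0.12],[0,0,0]],[[0,0,0.12],[0,0,0]],[[0,0,0.06],[0,0,0]],[[0,0,0],[0,0,0]]]'

```text
t: 17.68
eef_pos: [442.8, -383.0, 21.0]
tcp_rot: [-3.141, 0.0, -0.297]
ft_force: [-0.3, -0.8, -1.3]
opening: 0.124
```

>>> drive_tool --increments '[[[0,0,0.02],[0,0,0]],[[0,0,0],[0,0,0]]]'

```text
t: 17.85
eef_pos: [442.9, -383.2, 20.9]
tcp_rot: [3.141, -0.0, -0.297]
ft_force: [-0.1, 0.7, -1.4]
opening: 0.122
```

>>> drive_tool --increments '[[[0.12,0,0],[0,0,0]],[[0.12,0,0],[0,0,0]],[[0.1,0,0],[0,0,0]],[[0,0,0],[0,0,0]]]'

```text
t: 18.18
eef_pos: [453.4, -386.4, 20.8]
tcp_rot: [3.141, -0.001, -0.297]
ft_force: [0.7, -0.7, 1.3]
opening: 0.127
```

>>> drive_tool --increments '[[[0.03,0,0.02],[0,0,0]],[[0.03,0,0],[0,0,0]],[[0,0,0],[0,0,0]]]'

```text
t: 18.43
eef_pos: [454.3, -386.6, 20.8]
tcp_rot: [3.141, 0.0, -0.297]
ft_force: [-2.8, 0.3, 5.5]
opening: 0.124
```

>>> drive_tool --increments '[[[0.03,0,0.02],[0,0,0]],[[0,0,0],[0,0,0]],[[0,0,0],[0,0,0]]]'

```text
t: 18.68
eef_pos: [454.7, -386.8, 20.8]
tcp_rot: [3.141, 0.001, -0.297]
ft_force: [-7.8, 2.5, 14.9]
opening: 0.123
```

>>> drive_tool --increments '[[[-0.02,0,-0.03],[0,0,0]],[[0,0,0],[0,0,0]]]'

```text
t: 18.85
eef_pos: [454.7, -386.8, 20.9]
tcp_rot: [3.141, -0.0, -0.297]
ft_force: [-3.5, 1.9, 8.9]
opening: 0.124
```

>>> drive_tool --increments '[[[0,0,0],[0,0,0]],[[0,0,0],[0,0,0]],[[0,0,0],[0,0,0]],[[0,0,0],[0,0,0]]]' --jaw -0.3

```text
t: 19.18
eef_pos: [454.7, -386.7, 20.4]
tcp_rot: [3.142, 0.0, -0.297]
ft_force: [0.5, 0.3, 0.2]
opening: 0.326
```

>>> drive_tool --increments '[[[0,0,-0.3],[0,0,0]],[[0,0,-0.7],[0,0,0]],[[0,0,-0.9],[0,0,0]],[[0,0,-0.9],[0,0,0]],[[0,0,-0.9],[0,0,0]]]'

```text
t: 19.6
eef_pos: [454.5, -386.6, 133.3]
tcp_rot: [3.142, 0.0, -0.297]
ft_force: [0.5, -0.3, 0.1]
opening: 0.35
```

Run:
```python
from h import *
st(); p,q=two('i3',(180,118),(440,235))
cv2.imwrite('pics/i3b.png',cv2.convertScaleAbs(np.hstack([cv2.resize(p['pixels'][120:200,150:250],None,fx=4,fy=4,interpolation=cv2.INTER_CUBIC),cv2.resize(p['pixels'][215:295,340:440],None,fx=4,fy=4,interpolation=cv2.INTER_CUBIC)]),alpha=1.3))
for n in ['gauge_80','tip_80','gauge_50']:
  for P in (p,q):
    r=env.tip_of(n,P); print(n,[(np.round(x['point']).tolist(),round(x['score'],2)) for x in r[:5]])
```

```text
t19.60 [ 454.5 -386.6  133.3] [ 3.142  0.    -0.297] F [ 0.5 -0.3  0.1] M [ 0.05 -0.    0.07] op 0.350 j [-0.82  0.54  1.72 -0.    0.88  1.05]
gauge_80 [([473.0, 340.0, 8.0], 0.83), ([459.0, 376.0, 6.0], 0.68), ([454.0, -388.0, 15.0], 0.53), ([761.0, 214.0, 2.0], 0.22)]
gauge_80 [([470.0, 337.0, 4.0], 0.58), ([461.0, 374.0, 8.0], 0.58), ([512.0, -313.0, 8.0], 0.56), ([453.0, -388.0, 6.0], 0.45)]
tip_80 [([576.0, 416.0, 25.0], 0.59), ([574.0, 372.0, 27.0], 0.58)]
tip_80 [([577.0, 422.0, 28.0], 0.91), ([578.0, 372.0, 30.0], 0.59), ([520.0, -2.0, 2.0], 0.32)]
gauge_50 [([473.0, 340.0, 8.0], 0.83), ([459.0, 376.0, 6.0], 0.68), ([454.0, -388.0, 15.0], 0.53), ([761.0, 214.0, 2.0], 0.22)]
gauge_50 [([470.0, 337.0, 4.0], 0.58), ([461.0, 374.0, 8.0], 0.58), ([512.0, -313.0, 8.0], 0.56), ([453.0, -388.0, 6.0], 0.45)]
```

View pics/i3b.png

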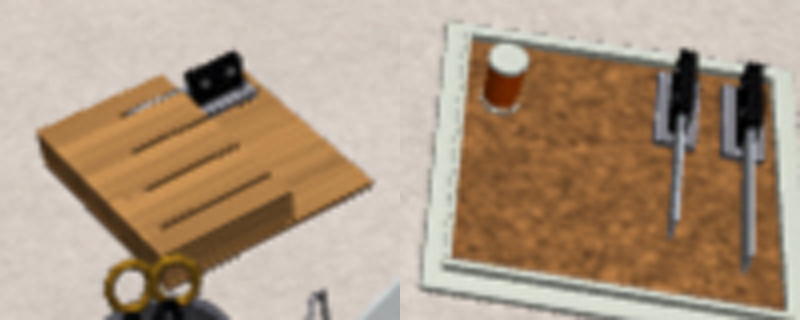

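Run:
```python
from h import *
for a in [(442.8,-383.0),(454.7,-386.7)]: print(loc((*slot(50,0)[:2],-.296),np.array(a)))
plan((490,0,170,.05),(471.5,338,100,.31))
```

```text
[-43.9   0.1]
[-31.4   0. ]
[[[-0.2,-0.97,-0.1],[0,0,-0.33]],[[-0.18,-0.98,-0.1],[0,0,-0.33]],[[-0.15,-0.98,-0.1],[0,0,-0.33]],[[-0.13,-0.99,-0.1],[0,0,-0.34]],[[-0.1,-0.99,-0.1],[0,0,-0.33]]]
[[[-0.07,-0.99,-0.1],[0,0,-0.34]],[[-0.04,-0.99,-0.1],[0,0,-0.33]],[[-0.02,-1,-0.1],[0,0,-0.34]],[[0.01,-1,-0.1],[0,0,-0.33]],[[0.03,-0.99,-0.1],[0,0,-0.34]]]
[[[0.06,-0.99,-0.1],[-0.01,0.01,-0.33]],[[0.09,-0.99,-0.1],[0,0,-0.34]],[[0.12,-1,-0.1],[-0.01,0.01,-0.33]]]
--
[[[0,-0.94,0.19],[0,0,-0.27]],[[0.02,-0.94,0.19],[0,0,-0.27]],[[0.04,-0.94,0.19],[0,0,-0.27]],[[0.05,-0.94,0.2],[0,0,-0.27]],[[0.08,-0.94,0.19],[0,0,-0.27]]]
[[[0.1,-0.93,0.2],[0,0,-0.27]],[[0.11,-0.93,0.19],[0,0,-0.27]],[[0.14,-0.93,0.2],[0,0,-0.27]],[[0.15,-0.93,0.19],[0,0,-0.27]],[[0.18,-0.92,0.2],[0,0,-0.27]]]
[[[0.19,-0.92,0.19],[0,0,-0.28]],[[0.22,-0.92,0.2],[0,0,-0.27]]]
--
rows 25 end [471.5 338.   99.9]
```

>>> drive_tool --increments '[[[-0.2,-0.97,-0.1],[0,0,-0.33]],[[-0.18,-0.98,-0.1],[0,0,-0.33]],[[-0.15,-0.98,-0.1],[0,0,-0.33]],[[-0.13,-0.98,-0.1],[0,0,-0.33]],[[-0.1,-0.98,-0.1],[0,0,-0.33]]]' --jaw -0.45

```text
t: 20.42
eef_pos: [467.7, -237.3, 145.8]
tcp_rot: [-3.141, 0.002, -0.164]
ft_force: [-0.2, -0.4, 0.8]
opening: 0.276
```

>>> drive_tool --increments '[[[-0.07,-0.99,-0.1],[0,0,-0.33]],[[-0.04,-0.99,-0.1],[0,0,-0.33]],[[-0.02,-1,-0.1],[0,0,-0.33]],[[0.01,-1,-0.1],[0,0,-0.33]],[[0.03,-0.99,-0.1],[0,0,-0.33]]]'

```text
t: 20.83
eef_pos: [481.8, -88.7, 161.0]
tcp_rot: [-3.141, 0.001, -0.032]
ft_force: [0.6, -0.0, -0.4]
opening: 0.279
```

>>> drive_tool --increments '[[[0.06,-0.99,-0.1],[0,0,-0.33]],[[0.09,-0.99,-0.1],[0,0,-0.33]],[[0.12,-1,-0.1],[0,0,-0.33]],[[0,-0.94,0.1],[0,0,-0.27]],[[0.02,-0.94,0.1],[0,0,-0.27]]]'

```text
t: 21.25
eef_pos: [488.0, 57.0, 163.9]
tcp_rot: [3.142, 0.001, 0.09]
ft_force: [0.6, -0.2, 0.1]
opening: 0.273
```

>>> drive_tool --increments '[[[0.04,-0.94,0.2],[0,0,-0.27]],[[0.05,-0.94,0.2],[0,0,-0.27]],[[0.08,-0.94,0.2],[0,0,-0.27]],[[0.1,-0.93,0.2],[0,0,-0.27]],[[0.11,-0.93,0.2],[0,0,-0.27]]]'

```text
t: 21.67
eef_pos: [480.5, 197.6, 133.4]
tcp_rot: [3.141, 0.001, 0.198]
ft_force: [-0.5, -0.6, 0.4]
opening: 0.274
```

Run:
```python
from h import *
st()
plan((471.5,338,90,.31),frac=.9)
```

```text
t21.67 [480.5 197.6 133.4] [3.141e+00 1.000e-03 1.980e-01] F [-0.5 -0.6  0.4] M [ 0.02  0.02 -0.05] op 0.274 j [ 0.26  0.45  1.9  -0.    0.79  1.64]
[[[0.11,-0.77,0.24],[0,0,-0.23]],[[0.12,-0.77,0.24],[0,0,-0.23]],[[0.13,-0.77,0.24],[0,0,-0.23]],[[0.15,-0.77,0.24],[0,0.01,-0.24]],[[0.16,-0.77,0.24],[0,0,-0.23]]]
[[[0.17,-0.76,0.25],[0,0.01,-0.24]]]
--
rows 6 end [471.4 337.9  89.9]
```

>>> drive_tool --increments '[[[0.11,-0.77,0.24],[0,0,-0.23]],[[0.12,-0.77,0.24],[0,0,-0.23]],[[0.13,-0.77,0.24],[0,0,-0.23]],[[0.15,-0.77,0.24],[0,0,-0.23]],[[0.16,-0.77,0.24],[0,0,-0.23]]]'

```text
t: 22.08
eef_pos: [473.2, 314.3, 97.2]
tcp_rot: [3.141, 0.002, 0.29]
ft_force: [-0.1, -0.6, 0.6]
opening: 0.274
```

>>> drive_tool --increments '[[[0.1,-0.45,0.1],[0,0,-0.15]],[[0,0,0],[0,0,0]],[[0,0,0],[0,0,0]],[[0,0,0],[0,0,0]]]'

```text
t: 22.42
eef_pos: [472.7, 326.3, 95.4]
tcp_rot: [3.141, 0.001, 0.301]
ft_force: [0.8, 0.0, -0.1]
opening: 0.273
```

Run:
```python
from h import *
st()
p=snap('s7','scene');q=snap('t7','top')
cv2.imwrite('pics/s7a.png',np.hstack([cv2.resize(p['pixels'][180:305,335:455],(384,400),interpolation=cv2.INTER_CUBIC),cv2.convertScaleAbs(cv2.resize(q['pixels'][170:310,75:215],(400,400),interpolation=cv2.INTER_CUBIC),alpha=1.5)]))
r=env.tip_of('gauge_80',p); print([(np.round(x['point']).tolist(),round(x['score'],2)) for x in r[:5]])
plan((471.5,338,21,.31),frac=.8)
```

```text
t22.42 [472.7 326.3  95.4] [3.141e+00 1.000e-03 3.010e-01] F [ 0.8  0.  -0.1] M [ 0.05  0.03 -0.01] op 0.273 j [ 0.49  0.57  1.8  -0.    0.77  1.76]
[([460.0, 377.0, 9.0], 0.83), ([476.0, 339.0, 5.0], 0.55), ([455.0, -388.0, 12.0], 0.52)]
[[[0.02,-0.1,0.62],[0,0,-0.03]],[[0.02,-0.1,0.62],[0,0,-0.03]],[[0.01,-0.1,0.63],[0,0,-0.03]],[[0.02,-0.09,0.62],[0,0,-0.04]]]
--
rows 4 end [471.6 338.   21.1]
```

View pics/s7a.png

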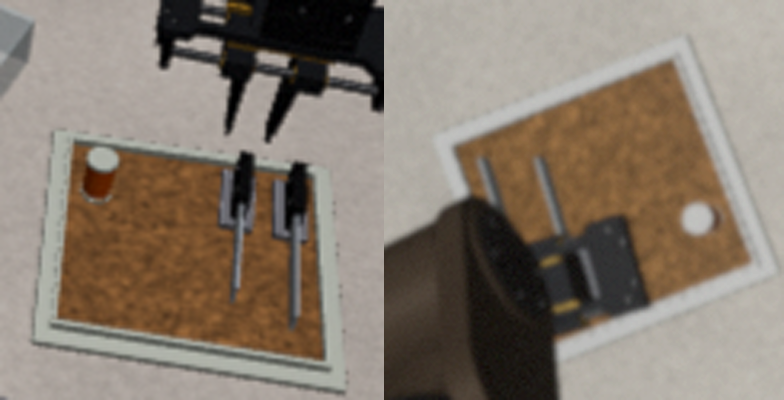

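>>> drive_tool --increments '[[[0.06,-0.38,0],[0,0,-0.1]],[[0,0,0.5],[0,0,0]],[[0,0,0.7],[0,0,0]],[[0,0,0.7],[0,0,0]],[[0,0,0.5],[0,0,0]]]'

```text
t: 22.98
eef_pos: [470.8, 338.7, 22.3]
tcp_rot: [3.141, 0.0, 0.309]
ft_force: [0.7, 0.5, 1.0]
opening: 0.272
```

>>> drive_tool --increments '[[[0,0,0],[0,0,0]],[[0,0,0],[0,0,0]]]'

```text
t: 23.15
eef_pos: [471.0, 338.7, 23.3]
tcp_rot: [3.141, 0.001, 0.309]
ft_force: [0.7, -0.6, 0.6]
opening: 0.277
```

>>> drive_tool --increments '[[[0.02,0,0.08],[0,0,0]],[[0,0,0],[0,0,0]]]'

```text
t: 23.32
eef_pos: [472.2, 339.1, 21.9]
tcp_rot: [-3.141, -0.002, 0.309]
ft_force: [0.4, -0.8, 0.2]
opening: 0.272
```

>>> drive_tool --increments '[[[0,0,0],[0,0,0]],[[0,0,0],[0,0,0]],[[0,0,0],[0,0,0]],[[0,0,0],[0,0,0]],[[0,0,0],[0,0,0]]]' --jaw -1

```text
t: 23.73
eef_pos: [471.9, 338.7, 21.6]
tcp_rot: [-3.142, -0.001, 0.309]
ft_force: [-0.9, -0.5, 6.0]
opening: 0.125
```

>>> drive_tool --increments '[[[0,0,-0.3],[0,0,0]],[[0,0,-0.8],[0,0,0]],[[0,0,-0.9],[0,0,0]],[[0,0,-1],[0,0,0]],[[0,0,-1],[0,0,0]]]'

```text
t: 24.15
eef_pos: [471.3, 338.5, 142.6]
tcp_rot: [3.141, 0.001, 0.309]
ft_force: [0.9, -0.3, -1.1]
opening: 0.118
```

Run:
```python
from h import *
st()
p=snap('s8','scene')
cv2.imwrite('pics/s8a.png',cv2.resize(p['pixels'][150:305,335:455],None,fx=3,fy=3,interpolation=cv2.INTER_CUBIC))
x=slot(80,-43); print(x)
plan((490,0,180,0.05),(x[0],x[1],90,-.296))
```

```text
t24.15 [471.3 338.5 142.6] [3.141e+00 1.000e-03 3.090e-01] F [ 0.9 -0.3 -1.1] M [ 0.02 -0.   -0.03] op 0.118 j [ 0.51  0.51  1.75 -0.    0.88  1.77]
[ 469.25713493 -299.17987974    8.        ]
[[[-0.26,1,-0.1],[0,-0.01,0.29]],[[-0.22,0.91,-0.09],[0,-0.01,0.27]],[[-0.2,0.91,-0.09],[0,-0.01,0.27]],[[-0.18,0.92,-0.09],[0,-0.01,0.27]],[[-0.16,0.92,-0.09],[0,-0.01,0.27]]]
[[[-0.14,0.93,-0.09],[0,0,0.27]],[[-0.12,0.93,-0.09],[0,-0.01,0.27]],[[-0.1,0.93,-0.09],[-0.01,0,0.27]],[[-0.08,0.93,-0.09],[0,-0.01,0.27]],[[-0.06,0.94,-0.09],[-0.01,0,0.26]]]
[[[-0.04,0.94,-0.08],[0,-0.01,0.27]],[[-0.02,0.93,-0.09],[-0.01,0,0.26]]]
--
[[[-0.12,0.99,0.3],[0,0,0.43]],[[-0.09,1,0.3],[0,0,0.43]],[[-0.05,1,0.3],[0,0,0.43]],[[-0.02,1,0.3],[0,0,0.43]],[[0.02,1,0.3],[0,0,0.43]]]
[[[0.05,1,0.3],[0,0,0.44]],[[0.09,0.99,0.3],[0,0,0.43]],[[0.12,0.99,0.3],[0,0,0.44]],[[0.16,0.99,0.3],[0,0,0.43]],[[0.19,0.98,0.3],[0,0,0.44]]]
--
rows 22 end [ 469.2 -299.1   90.1]
```

View pics/s8a.png

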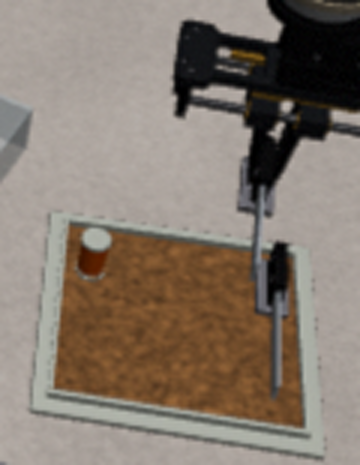

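>>> drive_tool --increments '[[[-0.26,0.98,-0.1],[0,0,0.27]],[[-0.22,0.91,-0.09],[0,0,0.27]],[[-0.2,0.91,-0.09],[0,0,0.27]],[[-0.18,0.92,-0.09],[0,0,0.27]],[[-0.16,0.92,-0.09],[0,0,0.27]]]'

```text
t: 24.62
eef_pos: [478.5, 195.1, 155.3]
tcp_rot: [3.142, -0.0, 0.2]
ft_force: [0.7, 0.1, -2.6]
opening: 0.124
```

>>> drive_tool --increments '[[[-0.14,0.93,-0.09],[0,0,0.27]],[[-0.12,0.93,-0.09],[0,0,0.27]],[[-0.1,0.93,-0.09],[0,0,0.27]],[[-0.08,0.93,-0.09],[0,0,0.27]],[[-0.06,0.93,-0.09],[0,0,0.27]]]'

```text
t: 25.03
eef_pos: [485.7, 54.8, 168.8]
tcp_rot: [3.142, -0.0, 0.092]
ft_force: [0.6, 0.3, -1.4]
opening: 0.125
```

>>> drive_tool --increments '[[[-0.04,0.94,-0.09],[0,0,0.27]],[[-0.02,0.94,-0.09],[0,0,0.27]],[[-0.12,0.99,0.1],[0,0,0.43]],[[-0.09,1,0.2],[0,0,0.43]],[[-0.05,1,0.3],[0,0,0.43]]]'

```text
t: 25.45
eef_pos: [482.3, -91.5, 156.5]
tcp_rot: [3.141, -0.002, -0.055]
ft_force: [1.4, 0.4, -1.6]
opening: 0.124
```

>>> drive_tool --increments '[[[-0.02,1,0.3],[0,0,0.43]],[[0.02,1,0.3],[0,0,0.43]],[[0.05,1,0.3],[0,0,0.43]],[[0.09,0.98,0.3],[0,0,0.43]],[[0.12,0.98,0.3],[0,0,0.43]]]'

```text
t: 25.87
eef_pos: [471.7, -240.4, 110.7]
tcp_rot: [3.142, -0.0, -0.227]
ft_force: [1.3, 0.0, -0.5]
opening: 0.127
```

>>> drive_tool --increments '[[[0.16,0.95,0.3],[0,0,0.43]],[[0.1,0.5,0.2],[0,0,0.3]],[[0,0,0],[0,0,0]],[[0,0,0],[0,0,0]]]'

```text
t: 26.2
eef_pos: [469.1, -283.0, 95.6]
tcp_rot: [-3.141, 0.001, -0.284]
ft_force: [-0.4, 1.0, -0.9]
opening: 0.121
```

Run:
```python
from h import *
st()
x=slot(80,-43)
plan((x[0],x[1],46,-.296),frac=.6)
```

```text
t26.20 [ 469.1 -283.    95.6] [-3.141e+00  1.000e-03 -2.840e-01] F [-0.4  1.  -0.9] M [ 0.06  0.04 -0.01] op 0.121 j [-0.66  0.54  1.87  0.    0.74  1.19]
[[[0.05,0.17,0.55],[0,0,0.05]],[[0.06,0.17,0.55],[0,0.01,0.05]],[[0.05,0.18,0.55],[-0.01,0,0.04]]]
--
rows 3 end [ 469.2 -299.3   46.1]
```

>>> drive_tool --increments '[[[0.05,0.17,0.55],[0,0,0.05]],[[0.05,0.17,0.55],[0,0,0.05]],[[0.05,0.18,0.55],[0,0,0.05]],[[0,0,0],[0,0,0]],[[0,0,0],[0,0,0]]]'

```text
t: 26.62
eef_pos: [469.4, -298.1, 46.5]
tcp_rot: [-3.141, 0.001, -0.294]
ft_force: [-0.0, 0.3, -0.3]
opening: 0.121
```

>>> drive_tool --increments '[[[0,0,0],[0,0,0]],[[0,0,0],[0,0,0]]]'

```text
t: 26.78
eef_pos: [469.9, -298.8, 47.6]
tcp_rot: [3.141, -0.001, -0.295]
ft_force: [-1.0, 0.0, -0.8]
opening: 0.128
```

Run:
```python
from h import *
st(); s=env.state(); print(loc((*slot(80,0)[:2],-.296),np.array(s['eef_pos'])))
two('i4',(185,125),(410,225))
```

```text
t26.78 [ 469.9 -298.8   47.6] [ 3.141e+00 -1.000e-03 -2.950e-01] F [-1.   0.  -0.8] M [ 0.07  0.06 -0.06] op 0.128 j [-0.69  0.62  1.88 -0.    0.64  1.18]
[-42.5   0.5]
```

View pics/i4.png

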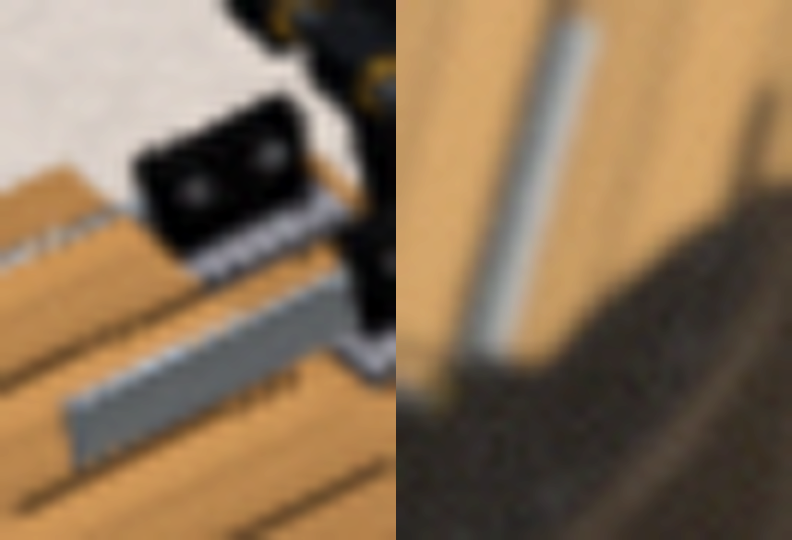

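>>> drive_tool --increments '[[[0,0.02,0.12],[0,0,0]],[[0,0,0.12],[0,0,0]],[[0,0,0.08],[0,0,0]],[[0,0,0],[0,0,0]]]'

```text
t: 27.22
eef_pos: [468.9, -299.7, 36.1]
tcp_rot: [-3.141, 0.001, -0.296]
ft_force: [-0.6, 0.2, -1.2]
opening: 0.125
```

>>> drive_tool --increments '[[[0,0,0.1],[0,0,0]],[[0,0,0.05],[0,0,0]],[[0,0,0],[0,0,0]]]'

```text
t: 27.47
eef_pos: [469.0, -299.8, 31.8]
tcp_rot: [-3.141, 0.001, -0.296]
ft_force: [-0.8, 0.3, -0.5]
opening: 0.125
```

>>> drive_tool --increments '[[[0,0,0.12],[0,0,0]],[[0,0,0.12],[0,0,0]],[[0,0,0.07],[0,0,0]],[[0,0,0],[0,0,0]]]'

```text
t: 27.8
eef_pos: [469.0, -299.7, 22.4]
tcp_rot: [-3.141, 0.001, -0.296]
ft_force: [0.3, 0.3, -1.5]
opening: 0.123
```

>>> drive_tool --increments '[[[0.12,0,0],[0,0,0]],[[0.12,0,0],[0,0,0]],[[0.08,0,0],[0,0,0]],[[0,0,0],[0,0,0]]]'

```text
t: 28.13
eef_pos: [479.0, -303.0, 23.1]
tcp_rot: [3.141, -0.001, -0.295]
ft_force: [-0.5, 1.5, -2.0]
opening: 0.127
```

>>> drive_tool --increments '[[[0.03,0,0.03],[0,0,0]],[[0.02,0,0.02],[0,0,0]],[[0,0,0],[0,0,0]]]'

```text
t: 28.38
eef_pos: [479.7, -303.1, 21.6]
tcp_rot: [3.142, 0.0, -0.296]
ft_force: [-1.3, 1.3, 2.4]
opening: 0.123
```

>>> drive_tool --increments '[[[0.03,0,0.01],[0,0,0]],[[0,0,0],[0,0,0]],[[0,0,0],[0,0,0]]]'

```text
t: 28.63
eef_pos: [480.3, -303.3, 21.6]
tcp_rot: [3.142, 0.0, -0.296]
ft_force: [-3.5, 1.3, 7.2]
opening: 0.123
```

>>> drive_tool --increments '[[[0.04,0,-0.02],[0,0,0]],[[0,0,0],[0,0,0]],[[0,0,0],[0,0,0]]]'

```text
t: 28.88
eef_pos: [480.9, -303.3, 21.7]
tcp_rot: [-3.141, 0.002, -0.296]
ft_force: [-5.4, 1.4, 4.2]
opening: 0.127
```

>>> drive_tool --increments '[[[0,0,0],[0,0,0]],[[0,0,0],[0,0,0]],[[0,0,0],[0,0,0]],[[0,0,0],[0,0,0]]]' --jaw -0.3

```text
t: 29.22
eef_pos: [482.0, -303.8, 21.7]
tcp_rot: [3.141, -0.0, -0.296]
ft_force: [0.2, 0.5, 0.3]
opening: 0.329
```

>>> drive_tool --increments '[[[0,0,-0.3],[0,0,0]],[[0,0,-0.7],[0,0,0]],[[0,0,-0.9],[0,0,0]],[[0,0,-0.9],[0,0,0]],[[0,0,-0.9],[0,0,0]]]'

```text
t: 29.63
eef_pos: [481.7, -303.6, 134.6]
tcp_rot: [3.141, -0.0, -0.296]
ft_force: [-0.9, -0.6, 0.6]
opening: 0.349
```

Run:
```python
from h import *
st(); p=snap('i5s','scene');q=snap('i5t','top')
cv2.imwrite('pics/i5b.png',cv2.convertScaleAbs(np.hstack([cv2.resize(p['pixels'][120:200,150:250],None,fx=4,fy=4,interpolation=cv2.INTER_CUBIC),cv2.resize(p['pixels'][215:295,340:440],None,fx=4,fy=4,interpolation=cv2.INTER_CUBIC)]),alpha=1.3))
for n in ['gauge_95','tip_95']:
  for P in (p,q):
    r=env.tip_of(n,P); print(n,[(np.round(x['point']).tolist(),round(x['score'],2)) for x in r[:5]])
plan((490,0,170,.05),(461,375.5,90,.35))
```

```text
t29.63 [ 481.7 -303.6  134.6] [ 3.141 -0.    -0.296] F [-0.9 -0.6  0.6] M [0.04 0.04 0.01] op 0.349 j [-0.68  0.51  1.78 -0.    0.85  1.19]
gauge_95 [([459.0, 378.0, 8.0], 0.88), ([480.0, -305.0, 7.0], 0.59), ([451.0, -389.0, 12.0], 0.57)]
gauge_95 [([460.0, 374.0, 9.0], 0.6)]
tip_95 [([574.0, 416.0, 24.0], 0.6)]
tip_95 [([579.0, 420.0, 28.0], 0.91), ([588.0, -338.0, 30.0], 0.63), ([528.0, -270.0, 8.0], 0.51)]
[[[-0.27,-0.98,-0.13],[0,0,-0.43]],[[-0.23,-0.98,-0.13],[0,0,-0.43]],[[-0.2,-0.99,-0.12],[0,0,-0.43]],[[-0.17,-1,-0.13],[0,0,-0.43]],[[-0.11,-0.86,-0.11],[0,0,-0.37]]]
[[[-0.09,-0.86,-0.11],[0,0,-0.37]],[[-0.06,-0.87,-0.11],[0,0,-0.37]],[[-0.03,-0.87,-0.1],[0,0,-0.37]],[[-0.01,-0.87,-0.11],[0,0,-0.37]],[[0.01,-0.86,-0.1],[0,0.01,-0.37]]]
[[[0.04,-0.87,-0.11],[-0.01,0,-0.38]]]
--
[[[-0.03,-0.96,0.21],[0,0,-0.29]],[[0,-0.97,0.2],[0,0,-0.29]],[[0.02,-0.97,0.21],[0,0,-0.29]],[[0.04,-0.96,0.2],[0,0,-0.29]],[[0.06,-0.96,0.21],[0,0,-0.29]]]
[[[0.09,-0.96,0.2],[0,0,-0.29]],[[0.11,-0.96,0.21],[0,0,-0.29]],[[0.13,-0.96,0.2],[0,0,-0.29]],[[0.15,-0.95,0.21],[0,0,-0.29]],[[0.18,-0.95,0.2],[0,0,-0.28]]]
[[[0.2,-0.95,0.21],[0,0,-0.29]],[[0.21,-0.94,0.2],[0,0,-0.28]],[[0.24,-0.93,0.21],[0,0,-0.29]]]
--
rows 24 end [461.  375.4  90. ]
```

View pics/i5b.png

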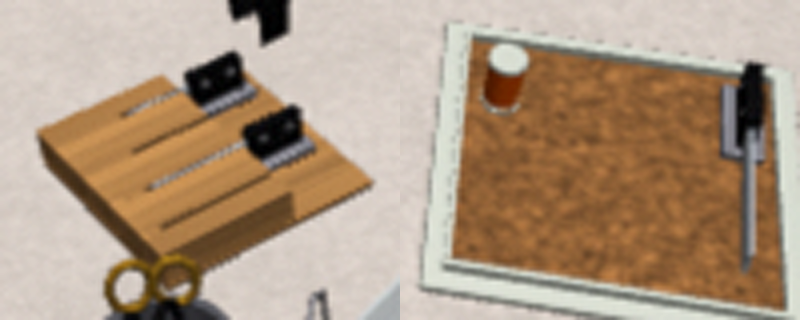

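>>> drive_tool --increments '[[[-0.27,-0.98,-0.13],[0,0,-0.43]],[[-0.23,-0.98,-0.13],[0,0,-0.43]],[[-0.2,-0.98,-0.12],[0,0,-0.43]],[[-0.17,-0.98,-0.13],[0,0,-0.43]],[[-0.11,-0.86,-0.11],[0,0,-0.37]]]' --jaw -0.45

```text
t: 30.35
eef_pos: [485.0, -155.4, 150.4]
tcp_rot: [-3.141, 0.002, -0.127]
ft_force: [0.9, 0.2, 0.6]
opening: 0.275
```

>>> drive_tool --increments '[[[-0.09,-0.86,-0.11],[0,0,-0.37]],[[-0.06,-0.87,-0.11],[0,0,-0.37]],[[-0.03,-0.87,-0.1],[0,0,-0.37]],[[-0.01,-0.87,-0.11],[0,0,-0.37]],[[0.01,-0.86,-0.1],[0,0,-0.37]]]'

```text
t: 30.77
eef_pos: [488.8, -25.8, 166.3]
tcp_rot: [-3.141, 0.002, 0.021]
ft_force: [0.5, 0.4, -1.0]
opening: 0.273
```

>>> drive_tool --increments '[[[0.04,-0.87,-0.11],[0,0,-0.37]],[[-0.03,-0.96,0.1],[0,0,-0.29]],[[0,-0.96,0.1],[0,0,-0.29]],[[0.02,-0.96,0.2],[0,0,-0.29]],[[0.04,-0.96,0.2],[0,0,-0.29]]]'

```text
t: 31.18
eef_pos: [480.6, 115.2, 151.4]
tcp_rot: [3.142, 0.002, 0.143]
ft_force: [-0.5, -0.5, -0.7]
opening: 0.275
```

>>> drive_tool --increments '[[[0.06,-0.96,0.2],[0,0,-0.29]],[[0.09,-0.96,0.2],[0,0,-0.29]],[[0.11,-0.96,0.2],[0,0,-0.29]],[[0.13,-0.96,0.2],[0,0,-0.29]],[[0.15,-0.96,0.2],[0,0,-0.29]]]'

```text
t: 31.6
eef_pos: [469.4, 259.7, 121.0]
tcp_rot: [3.141, 0.002, 0.259]
ft_force: [0.7, 0.1, -0.4]
opening: 0.275
```

Run:
```python
from h import *
st()
plan((460,375.5,90,.345),frac=.9)
```

```text
t31.60 [469.4 259.7 121. ] [3.141e+00 2.000e-03 2.590e-01] F [ 0.7  0.1 -0.4] M [-0.01 -0.04 -0.04] op 0.275 j [ 0.38  0.49  1.87 -0.    0.78  1.69]
[[[0.14,-0.76,0.21],[0,0.01,-0.21]],[[0.15,-0.76,0.21],[0,0,-0.22]],[[0.16,-0.76,0.2],[0,0.01,-0.21]],[[0.18,-0.75,0.21],[0,0,-0.22]],[[0.19,-0.76,0.2],[0,0.01,-0.21]]]
--
rows 5 end [460.  375.6  90. ]
```

>>> drive_tool --increments '[[[0.14,-0.76,0.2],[0,0,-0.22]],[[0.15,-0.76,0.2],[0,0,-0.22]],[[0.16,-0.76,0.2],[0,0,-0.22]],[[0.18,-0.72,0.2],[0,0,-0.2]],[[0.14,-0.55,0.1],[0,0,-0.15]]]'

```text
t: 32.02
eef_pos: [460.8, 368.3, 93.4]
tcp_rot: [3.141, 0.003, 0.34]
ft_force: [0.1, 0.7, -0.8]
opening: 0.274
```

>>> drive_tool --increments '[[[0,0,0],[0,0,0]],[[0,0,0],[0,0,0]],[[0,0,0],[0,0,0]]]'

```text
t: 32.27
eef_pos: [461.5, 366.4, 94.8]
tcp_rot: [3.141, 0.002, 0.339]
ft_force: [0.1, -0.1, 0.1]
opening: 0.274
```

Run:
```python
from h import *
st()
p=snap('s9','scene')
cv2.imwrite('pics/s9a.png',cv2.resize(p['pixels'][150:305,335:455],None,fx=3,fy=3,interpolation=cv2.INTER_CUBIC))
r=env.tip_of('gauge_95',p); print([(np.round(x['point']).tolist(),round(x['score'],2)) for x in r[:5]])
plan((460,375.5,60,.345),(460,375.5,21.3,.345),frac=.8)
```

```text
t32.27 [461.5 366.4  94.8] [3.141e+00 2.000e-03 3.390e-01] F [ 0.1 -0.1  0.1] M [ 0.05 -0.02 -0.02] op 0.274 j [ 0.56  0.58  1.77 -0.    0.79  1.79]
[([482.0, -301.0, 5.0], 0.74), ([460.0, 377.0, 6.0], 0.62), ([453.0, -389.0, 11.0], 0.55)]
[[[0.02,-0.16,0.59],[0,0,-0.05]],[[0.03,-0.15,0.59],[0,0.01,-0.04]]]
--
[[[0,0,0.64],[0,0,0]],[[-0.01,0,0.65],[0,0,0]]]
--
rows 4 end [459.9 375.3  21.3]
```

View pics/s9a.png

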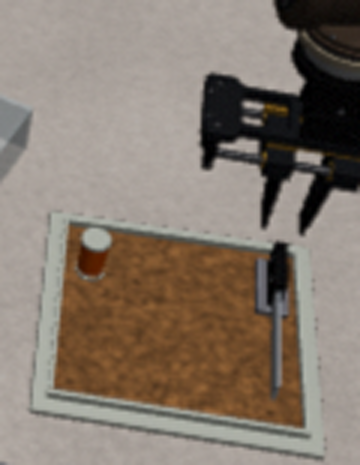

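>>> drive_tool --increments '[[[0.05,-0.31,0.3],[0,0,-0.08]],[[0,0,0.5],[0,0,0]],[[0,0,0.7],[0,0,0]],[[0,0,0.6],[0,0,0]],[[0,0,0.3],[0,0,0]]]'

```text
t: 32.78
eef_pos: [459.4, 375.9, 21.2]
tcp_rot: [3.141, 0.002, 0.345]
ft_force: [0.1, -0.7, 0.3]
opening: 0.277
```

>>> drive_tool --increments '[[[0,0,0],[0,0,0]],[[0,0,0],[0,0,0]]]'

```text
t: 32.95
eef_pos: [460.1, 376.4, 23.4]
tcp_rot: [3.141, 0.001, 0.345]
ft_force: [0.3, -0.1, 0.0]
opening: 0.274
```

>>> drive_tool --increments '[[[0,0,0.07],[0,0,0]],[[0,0,0],[0,0,0]]]'

```text
t: 33.12
eef_pos: [460.4, 376.6, 22.0]
tcp_rot: [-3.141, -0.001, 0.345]
ft_force: [-0.2, 0.6, -0.1]
opening: 0.275
```

>>> drive_tool --increments '[[[0,0,0],[0,0,0]],[[0,0,0],[0,0,0]],[[0,0,0],[0,0,0]],[[0,0,0],[0,0,0]],[[0,0,0],[0,0,0]]]' --jaw -1

```text
t: 33.53
eef_pos: [460.3, 376.5, 21.9]
tcp_rot: [-3.142, -0.001, 0.345]
ft_force: [-1.6, -0.6, 6.3]
opening: 0.124
```

>>> drive_tool --increments '[[[0,0,-0.3],[0,0,0]],[[0,0,-0.8],[0,0,0]],[[0,0,-0.9],[0,0,0]],[[0,0,-1],[0,0,0]],[[0,0,-1],[0,0,0]]]'

```text
t: 33.95
eef_pos: [459.7, 376.1, 142.8]
tcp_rot: [3.141, 0.001, 0.345]
ft_force: [0.2, 0.6, -2.0]
opening: 0.125
```

Run:
```python
from h import *
st()
p=snap('s10','scene')
cv2.imwrite('pics/s10a.png',cv2.resize(p['pixels'][150:305,335:455],None,fx=3,fy=3,interpolation=cv2.INTER_CUBIC))
x=slot(95,-43); print(x)
plan((490,0,180,0.05),(x[0],x[1],90,-.296))
```

```text
t33.95 [459.7 376.1 142.8] [3.141e+00 1.000e-03 3.450e-01] F [ 0.2  0.6 -2. ] M [ 0.03  0.01 -0.01] op 0.125 j [ 0.57  0.53  1.71 -0.    0.9   1.8 ]
[ 482.09178123 -257.09339908    8.        ]
[[[-0.26,0.94,-0.08],[0,-0.01,0.28]],[[-0.24,0.94,-0.08],[0,-0.01,0.28]],[[-0.22,0.95,-0.08],[0,-0.01,0.28]],[[-0.19,0.95,-0.08],[0,-0.01,0.29]],[[-0.17,0.95,-0.08],[0,0,0.28]]]
[[[-0.15,0.96,-0.08],[0,-0.01,0.29]],[[-0.13,0.96,-0.09],[0,0,0.28]],[[-0.11,0.96,-0.08],[0,-0.01,0.29]],[[-0.09,0.97,-0.09],[-0.01,0,0.28]],[[-0.06,0.97,-0.08],[0,-0.01,0.29]]]
[[[-0.04,0.97,-0.08],[-0.01,0,0.28]],[[-0.02,0.97,-0.09],[0,-0.01,0.29]],[[0,0.97,-0.08],[-0.01,0,0.28]]]
--
[[[-0.08,0.95,0.33],[0,0,0.48]],[[-0.04,0.95,0.33],[0,0,0.48]],[[0,0.95,0.33],[0,0,0.48]],[[0.03,0.95,0.33],[0,0,0.48]],[[0.07,0.95,0.34],[0,0,0.48]]]
[[[0.11,0.95,0.33],[0,0,0.48]],[[0.14,0.94,0.34],[0,0,0.48]],[[0.18,0.94,0.33],[0,0,0.48]],[[0.21,0.93,0.34],[0,0,0.49]]]
--
rows 22 end [ 482.1 -257.2   90. ]
```

View pics/s10a.png

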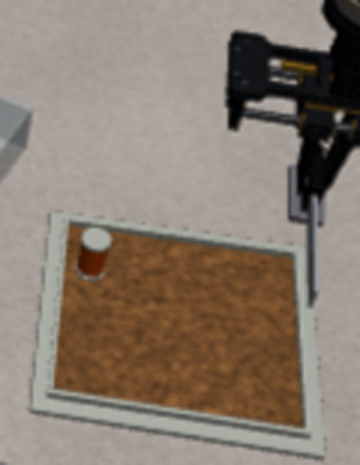

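>>> drive_tool --increments '[[[-0.26,0.94,-0.08],[0,0,0.28]],[[-0.24,0.94,-0.08],[0,0,0.28]],[[-0.22,0.95,-0.08],[0,0,0.28]],[[-0.19,0.95,-0.08],[0,0,0.28]],[[-0.17,0.95,-0.08],[0,0,0.28]]]'

```text
t: 34.42
eef_pos: [470.8, 229.9, 153.8]
tcp_rot: [3.141, 0.0, 0.233]
ft_force: [-0.3, -0.2, -1.4]
opening: 0.123
```

>>> drive_tool --increments '[[[-0.15,0.96,-0.08],[0,0,0.28]],[[-0.13,0.96,-0.08],[0,0,0.28]],[[-0.11,0.96,-0.08],[0,0,0.28]],[[-0.09,0.97,-0.08],[0,0,0.28]],[[-0.06,0.97,-0.08],[0,0,0.28]]]'

```text
t: 34.83
eef_pos: [482.0, 84.6, 165.8]
tcp_rot: [3.141, 0.0, 0.12]
ft_force: [1.1, -0.6, -1.2]
opening: 0.124
```

>>> drive_tool --increments '[[[-0.04,0.97,-0.08],[0,0,0.28]],[[-0.02,0.97,-0.08],[0,0,0.28]],[[0,0.97,-0.08],[0,0,0.28]],[[-0.08,0.95,0.1],[0,0,0.48]],[[-0.04,0.95,0.2],[0,0,0.48]]]'

```text
t: 35.25
eef_pos: [487.5, -59.6, 164.3]
tcp_rot: [3.141, -0.001, -0.025]
ft_force: [-0.1, 0.6, -0.8]
opening: 0.124
```

>>> drive_tool --increments '[[[0,0.95,0.33],[0,0,0.48]],[[0.03,0.95,0.33],[0,0,0.48]],[[0.07,0.95,0.33],[0,0,0.48]],[[0.11,0.95,0.33],[0,0,0.48]],[[0.14,0.94,0.33],[0,0,0.48]]]'

```text
t: 35.67
eef_pos: [483.5, -202.3, 113.9]
tcp_rot: [3.141, -0.0, -0.217]
ft_force: [-0.2, 0.1, -1.5]
opening: 0.123
```

>>> drive_tool --increments '[[[0.18,0.9,0.3],[0,0,0.48]],[[0.15,0.6,0.3],[0,0,0.4]],[[0,0,0],[0,0,0]],[[0,0,0],[0,0,0]]]'

```text
t: 36.0
eef_pos: [482.6, -247.4, 95.8]
tcp_rot: [-3.141, 0.001, -0.287]
ft_force: [-0.6, -0.2, -1.6]
opening: 0.126
```

Run:
```python
from h import *
st()
x=slot(95,-43)
plan((x[0],x[1],46,-.296),frac=.6)
```

```text
t36.00 [ 482.6 -247.4   95.8] [-3.141e+00  1.000e-03 -2.870e-01] F [-0.6 -0.2 -1.6] M [ 0.05  0.07 -0.02] op 0.126 j [-0.6   0.53  1.88 -0.    0.73  1.26]
[[[0.03,0.11,0.55],[0,0.01,0.04]],[[0.02,0.1,0.55],[0,0,0.04]],[[0.03,0.11,0.56],[0,0.01,0.04]]]
--
rows 3 end [ 482.2 -257.3   46. ]
```

>>> drive_tool --increments '[[[0.03,0.11,0.55],[0,0,0.04]],[[0.03,0.11,0.55],[0,0,0.04]],[[0.02,0.1,0.52],[0,0,0.04]],[[0,0,0],[0,0,0]],[[0,0,0],[0,0,0]]]'

```text
t: 36.42
eef_pos: [482.7, -255.9, 47.8]
tcp_rot: [-3.141, 0.001, -0.294]
ft_force: [-0.2, -0.4, -1.3]
opening: 0.127
```

>>> drive_tool --increments '[[[0,0,0],[0,0,0]],[[0,0,0],[0,0,0]]]'

```text
t: 36.58
eef_pos: [483.3, -256.6, 48.7]
tcp_rot: [3.141, -0.001, -0.294]
ft_force: [-0.4, -0.2, -0.8]
opening: 0.125
```

Run:
```python
from h import *
st(); s=env.state(); print(loc((*slot(95,0)[:2],-.296),np.array(s['eef_pos'])))
two('i6',(188,135),(397,205))
```

```text
t36.58 [ 483.3 -256.6   48.7] [ 3.141e+00 -1.000e-03 -2.940e-01] F [-0.4 -0.2 -0.8] M [ 0.05  0.04 -0.03] op 0.125 j [-0.61  0.61  1.9  -0.    0.63  1.26]
[-42.    0.8]
```

View pics/i6.png

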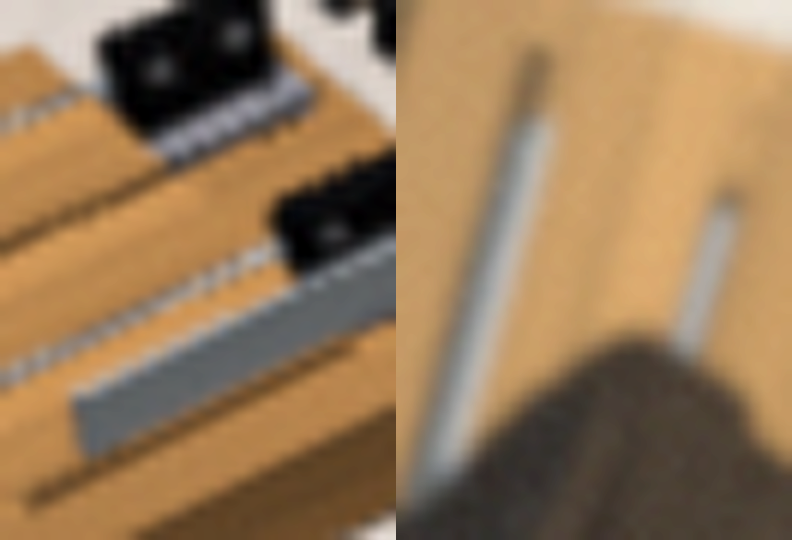

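>>> drive_tool --increments '[[[0,0.02,0.12],[0,0,0.02]],[[0,0,0.12],[0,0,0]],[[0,0,0.08],[0,0,0]],[[0,0,0],[0,0,0]]]'

```text
t: 37.02
eef_pos: [482.3, -257.3, 37.3]
tcp_rot: [-3.141, 0.001, -0.296]
ft_force: [0.5, 1.5, -1.6]
opening: 0.127
```

>>> drive_tool --increments '[[[0,0,0.1],[0,0,0]],[[0,0,0.08],[0,0,0]],[[0,0,0],[0,0,0]]]'

```text
t: 37.27
eef_pos: [482.4, -257.3, 32.0]
tcp_rot: [-3.141, 0.001, -0.296]
ft_force: [-0.1, -0.4, -1.4]
opening: 0.126
```

>>> drive_tool --increments '[[[0,0,0.12],[0,0,0]],[[0,0,0.12],[0,0,0]],[[0,0,0.08],[0,0,0]],[[0,0,0],[0,0,0]]]'

```text
t: 37.6
eef_pos: [482.3, -257.3, 22.3]
tcp_rot: [-3.141, 0.001, -0.296]
ft_force: [-0.4, 1.2, -0.7]
opening: 0.128
```

>>> drive_tool --increments '[[[0.12,0,0],[0,0,0]],[[0.1,0,0],[0,0,0]],[[0.08,0,0],[0,0,0]],[[0,0,0],[0,0,0]]]'

```text
t: 37.93
eef_pos: [491.9, -260.3, 23.1]
tcp_rot: [3.141, -0.001, -0.296]
ft_force: [-0.7, 0.9, -1.7]
opening: 0.124
```

>>> drive_tool --increments '[[[0.03,0,0.01],[0,0,0]],[[0.02,0,0.01],[0,0,0]],[[0,0,0],[0,0,0]]]'

```text
t: 38.18
eef_pos: [492.7, -260.5, 22.3]
tcp_rot: [3.141, -0.0, -0.296]
ft_force: [-0.3, 0.7, -1.6]
opening: 0.128
```

>>> drive_tool --increments '[[[0.03,0,0.02],[0,0,0]],[[0,0,0],[0,0,0]],[[0,0,0],[0,0,0]]]'

```text
t: 38.43
eef_pos: [493.4, -260.7, 21.8]
tcp_rot: [3.142, 0.0, -0.296]
ft_force: [-0.9, 0.3, 1.5]
opening: 0.126
```

>>> drive_tool --increments '[[[0.04,0,0.01],[0,0,0]],[[0,0,0],[0,0,0]],[[0,0,0],[0,0,0]]]'

```text
t: 38.68
eef_pos: [494.4, -261.1, 21.8]
tcp_rot: [3.142, 0.0, -0.296]
ft_force: [-3.3, 0.1, 6.6]
opening: 0.126
```

>>> drive_tool --increments '[[[0.04,0,-0.02],[0,0,0]],[[0,0,0],[0,0,0]],[[0,0,0],[0,0,0]]]'

```text
t: 38.93
eef_pos: [495.0, -261.1, 21.9]
tcp_rot: [-3.141, 0.002, -0.296]
ft_force: [-5.1, 0.8, 3.7]
opening: 0.125
```

>>> drive_tool --increments '[[[0.04,0,0],[0,0,0]],[[0,0,0],[0,0,0]],[[0,0,0],[0,0,0]]]'

```text
t: 39.18
eef_pos: [495.1, -261.1, 22.0]
tcp_rot: [-3.141, 0.004, -0.296]
ft_force: [-10.9, 0.7, 7.3]
opening: 0.119
```

>>> drive_tool --increments '[[[-0.04,0,0],[0,0,0]],[[0,0,0],[0,0,0]]]'

```text
t: 39.35
eef_pos: [495.0, -261.1, 21.9]
tcp_rot: [-3.141, 0.002, -0.296]
ft_force: [-6.0, 1.4, 1.9]
opening: 0.124
```

>>> drive_tool --increments '[[[0,0,0],[0,0,0]],[[0,0,0],[0,0,0]],[[0,0,0],[0,0,0]],[[0,0,0],[0,0,0]]]' --jaw -0.3

```text
t: 39.68
eef_pos: [496.1, -261.6, 22.1]
tcp_rot: [3.141, -0.001, -0.296]
ft_force: [0.4, -0.5, 0.2]
opening: 0.324
```

>>> drive_tool --increments '[[[0,0,-0.3],[0,0,0]],[[0,0,-0.7],[0,0,0]],[[0,0,-0.9],[0,0,0]],[[0,0,-0.9],[0,0,0]],[[0,0,-0.9],[0,0,0]]]'

```text
t: 40.1
eef_pos: [495.7, -261.4, 134.9]
tcp_rot: [3.141, -0.0, -0.296]
ft_force: [-0.2, -0.9, 0.3]
opening: 0.349
```

>>> drive_tool --increments '[[[-0.3,-0.8,-0.2],[0,0,0]],[[0,-0.8,-0.2],[0,0,-0.5]],[[0,-0.8,-0.2],[0,0,-0.5]]]'

```text
t: 40.35
eef_pos: [507.3, -189.1, 152.6]
tcp_rot: [3.141, -0.002, -0.216]
ft_force: [0.0, -0.3, -0.7]
opening: 0.35
```

Run:
```python
from h import *
st(); p=snap('i7s','scene');q=snap('i7t','top')
cv2.imwrite('pics/i7b.png',np.hstack([cv2.convertScaleAbs(cv2.resize(p['pixels'][120:200,150:250],None,fx=4,fy=4,interpolation=cv2.INTER_CUBIC),alpha=1.3),cv2.convertScaleAbs(cv2.resize(q['pixels'][195:305,375:485],(320,320),interpolation=cv2.INTER_CUBIC),alpha=1.8)]))
for n in ['gauge_95','lid','lid_grip','spool']:
  for P in (p,q):
    r=env.tip_of(n,P); print(n,[(np.round(x['point']).tolist(),round(x['score'],2)) for x in r[:4]])
```

```text
t40.35 [ 507.3 -189.1  152.6] [ 3.141e+00 -2.000e-03 -2.160e-01] F [ 0.  -0.3 -0.7] M [ 0.06 -0.01  0.04] op 0.350 j [-0.48  0.45  1.84 -0.    0.86  1.31]
gauge_95 [([496.0, -265.0, 6.0], 0.81), ([453.0, -386.0, 12.0], 0.76), ([483.0, -304.0, 5.0], 0.74)]
gauge_95 [([538.0, 321.0, -2.0], 0.51)]
lid [([520.0, -5.0, -0.0], 0.71), ([540.0, 325.0, 2.0], 0.69)]
lid [([518.0, -4.0, 5.0], 0.7), ([537.0, 321.0, -5.0], 0.29)]
lid_grip [([522.0, 1.0, 82.0], 0.73)]
lid_grip [([519.0, -3.0, 84.0], 0.7), ([745.0, -177.0, 4.0], 0.26)]
spool [([533.0, 235.0, 9.0], 0.55), ([513.0, -312.0, 5.0], 0.46), ([498.0, -356.0, 7.0], 0.39)]
spool [([526.0, 234.0, 8.0], 0.59)]
```

View pics/i7b.png

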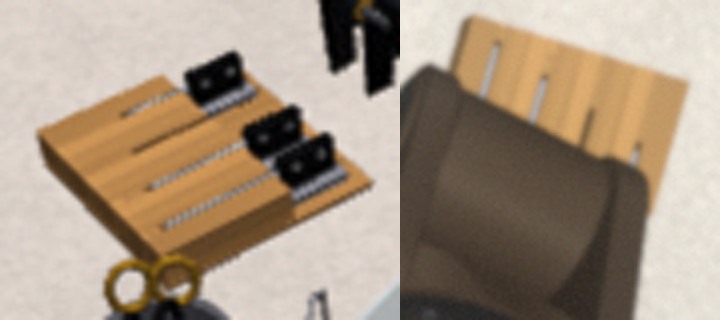

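View pics/i7s.png

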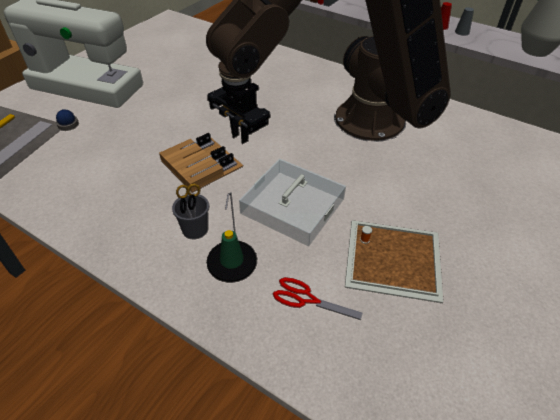

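View pics/i7t.png

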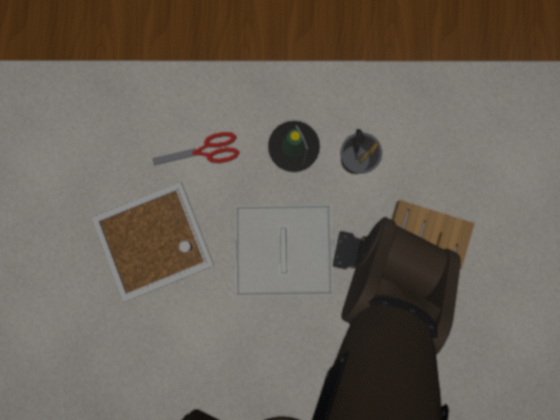

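Run:
```python
import cv2,numpy as np
a=cv2.imread('pics/i7s.png');b=cv2.imread('pics/i7t.png')
cv2.imwrite('pics/trS.png',cv2.resize(a[215:303,338:448],None,fx=7,fy=6.8,interpolation=cv2.INTER_CUBIC) if 0 else cv2.resize(a[215:300,340:450],None,fx=7,fy=7,interpolation=cv2.INTER_CUBIC))
cv2.imwrite('pics/trT.png',cv2.convertScaleAbs(cv2.resize(b[180:300,90:215],None,fx=5,fy=5,interpolation=cv2.INTER_CUBIC),alpha=1.5))
```

```text
(no output)
```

View pics/trS.png

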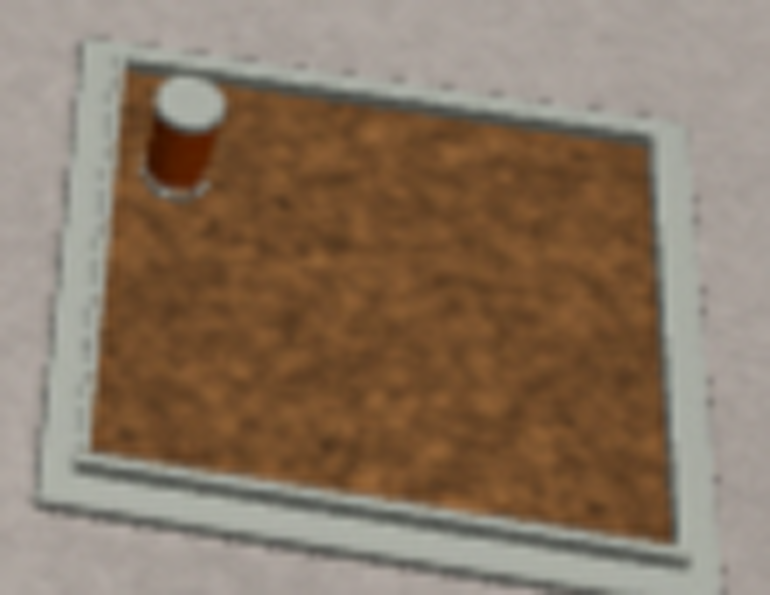

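View pics/trT.png

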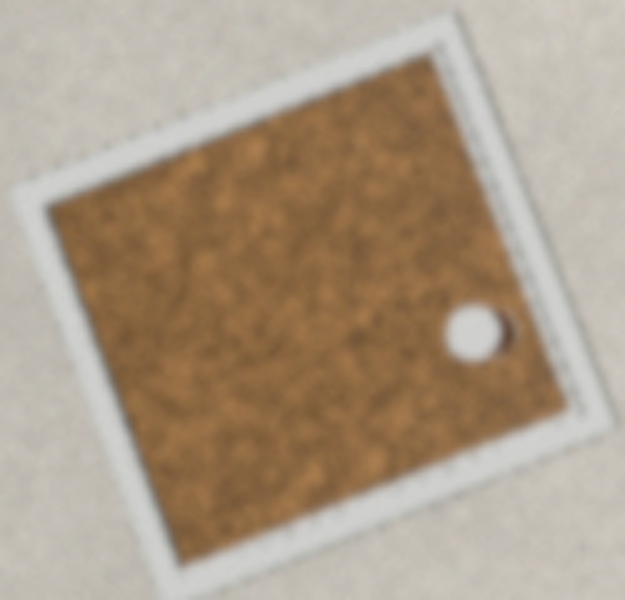

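Run:
```python
from h import *
K=[(112,119,8),(112,-119,8),(-112,-119,8),(-112,119,8)]
kT=uvs([(12,190),(455,10),(617,430),(172,602)],5,(90,180))
kS=uvs([(719,598),(38,503),(85,40),(687,122)],7,(340,215))
for v in ([(C['top'],K,kT)],[(C['scene'],K,kS)]):
    x=fit(v,[540,321,.37]); print(x.round(3)); print((proj(v[0][0],place(x,K))-v[0][2]).round(2).tolist())
# automated: brightness threshold white frame in top (white vs cork) -> cork quad + outer
b=cv2.imread('pics/i7t.png')[175:305,85:220]
hsv=cv2.cvtColor(b,cv2.COLOR_BGR2HSV); m=((hsv[...,1]>70)).astype(np.uint8)*255
big=cv2.resize(b,None,fx=4,fy=4,interpolation=cv2.INTER_CUBIC); hs=cv2.cvtColor(big,cv2.COLOR_BGR2HSV)
m=(hs[...,1]>75).astype(np.uint8)*255; m=cv2.morphologyEx(m,cv2.MORPH_CLOSE,np.ones((35,35)))
c=max(cv2.findContours(m,0,2)[0],key=cv2.contourArea); r=cv2.minAreaRect(c); print(r)
bx=(cv2.boxPoints(r)+.5)/4-.5+np.array([85,175])
print([ray(C['top'],u,8)[:2].round(1).tolist() for u in bx]); print('ctr',np.mean([ray(C['top'],u,8)[:2] for u in bx],0))
```

```text
rms px 1.08 mean [0.09 0.5 ]
[5.38413e+02 3.21209e+02 3.93000e-01]
[[-0.61, -0.12], [0.42, -0.35], [1.19, -0.12], [-0.66, 2.6]]
rms px 0.83 mean [0.18 0.16]
[5.40515e+02 3.25258e+02 3.97000e-01]
[[1.49, 1.59], [-0.26, -0.14], [-0.62, -0.54], [0.11, -0.26]]
((264.7861328125, 267.38623046875), (304.88250732421875, 332.9726257324219), 68.31771087646484)
[[586.7, 457.1], [663.8, 267.5], [489.9, 194.5], [414.3, 382.0]]
ctr [538.69907404 325.29900598]
```

Run:
```python
from h import *
K=np.array([(112,119,8),(112,-119,8),(-112,-119,8),(-112,119,8)])
kT=uvs([(12,190),(455,10),(617,430),(172,602)],5,(90,180))
kS=uvs([(719,598),(38,503),(85,40),(687,122)],7,(340,215))
x=fit([(C['top'],K[:3],kT[:3])],[540,321,.37]);print(x.round(3))
y=fit([(C['scene'],K[1:],kS[1:])],[540,321,.37]);print(y.round(3))
for cam_,q,n,off,sz in (('top',x,'i7t',(85,175),(130,132)),('scene',y,'i7s',(335,210),(115,95))):
    a=cv2.imread(f'pics/{n}.png')[off[1]:off[1]+sz[1],off[0]:off[0]+sz[0]]; f=6 if cam_=='scene' else 4.5
    a=cv2.convertScaleAbs(cv2.resize(a,None,fx=f,fy=f,interpolation=cv2.INTER_CUBIC),alpha=1.4)
    for P in (K,np.array([(99,106,16),(99,-106,16),(-99,-106,16),(-99,106,16)])):
        u=((proj(C[cam_],place(q,P))-off)+.5)*f-.5
        cv2.polylines(a,[u.round().astype(int)],True,(0,0,255),1)
    cv2.imwrite(f'pics/ov_{cam_}.png',a)
```

```text
rms px 0.51 mean [-0.14  0.  ]
[5.37987e+02 3.22497e+02 3.90000e-01]
rms px 0.27 mean [ 0.   -0.05]
[5.40976e+02 3.26214e+02 3.97000e-01]
```

View pics/ov_top.png

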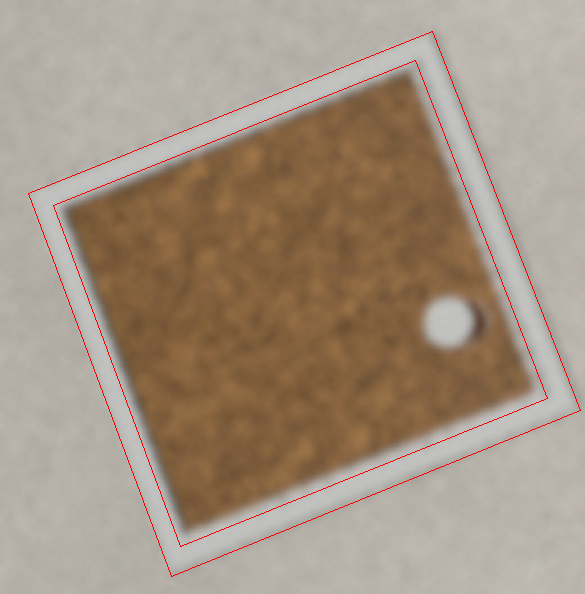

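View pics/ov_scene.png

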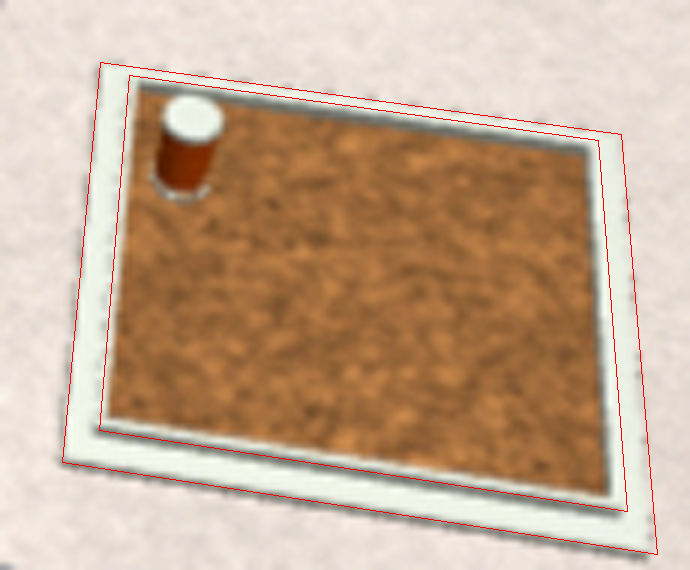

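Run:
```python
from h import *
b=cv2.imread('pics/i7t.png')
cv2.imwrite('pics/ldT.png',cv2.convertScaleAbs(cv2.resize(b[198:304,228:340],None,fx=5.6,fy=5.6,interpolation=cv2.INTER_CUBIC),alpha=2,beta=-60))
for u,z in (((283.5,250.25),55),((283.5,250.5),86)): print(ray(C['top'],u,z))
```

```text
[519.17170899  -0.56687532  55.        ]
[ 5.19066018e+02 -4.76947754e-01  8.60000000e+01]
```

View pics/ldT.png

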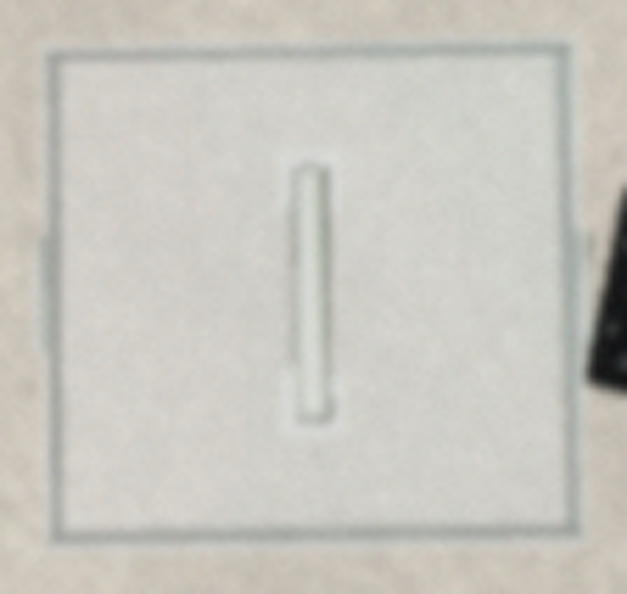

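Run:
```python
from h import *
K=[(106,113,55),(106,-113,55),(-106,-113,55),(-106,113,55)]
u=uvs([(47,47),(570,43),(580,538),(53,545)],5.6,(228,198))
x=fit([(C['top'],K,u)],[520,0,0]);print(x.round(3))
u2=uvs([(310,162),(316,424)],5.6,(228,198)); print([ray(C['top'],v,86).round(1) for v in u2], np.mean([ray(C['top'],v,86) for v in u2],0))
plan((520,-0.6,140,.013),frac=.8)
```

```text
rms px 1.29 mean [-0.03 -0.2 ]
[ 5.21123e+02 -1.04000e-01  2.00000e-02]
[array([573.6,   1. ,  86. ]), array([467.6,  -1.9,  86. ])] [ 5.20606957e+02 -4.24639734e-01  8.60000000e+01]
[[[-0.12,-0.78,0.04],[0,0,-0.36]],[[-0.1,-0.79,0.05],[0,0,-0.36]],[[-0.07,-0.79,0.04],[0,0,-0.36]],[[-0.05,-0.79,0.05],[0,0,-0.36]],[[-0.03,-0.79,0.04],[0,0,-0.36]]]
[[[0,-0.79,0.05],[0,0,-0.36]],[[0.02,-0.79,0.04],[0,0,-0.36]],[[0.04,-0.8,0.05],[0,0.01,-0.36]]]
--
rows 8 end [ 5.199e+02 -5.000e-01  1.400e+02]
```

>>> drive_tool --increments '[[[-0.12,-0.78,0.04],[0,0,-0.36]],[[-0.1,-0.79,0.04],[0,0,-0.36]],[[-0.07,-0.79,0.04],[0,0,-0.36]],[[-0.05,-0.79,0.04],[0,0,-0.36]],[[-0.03,-0.79,0.04],[0,0,-0.36]]]'

```text
t: 41.27
eef_pos: [514.9, -70.6, 144.8]
tcp_rot: [3.142, 0.0, -0.072]
ft_force: [0.4, -0.7, -0.4]
opening: 0.351
```

>>> drive_tool --increments '[[[0,-0.79,0.04],[0,0,-0.36]],[[0.02,-0.7,0],[0,0,-0.3]],[[0.02,-0.5,0],[0,0,-0.2]],[[0,0,0],[0,0,0]],[[0,0,0],[0,0,0]]]'

```text
t: 41.68
eef_pos: [519.2, -11.5, 143.7]
tcp_rot: [3.141, 0.0, -0.003]
ft_force: [-0.0, -0.1, 0.7]
opening: 0.351
```

>>> drive_tool --increments '[[[0,0,0],[0,0,0]],[[0,0,0],[0,0,0]]]'

```text
t: 41.85
eef_pos: [519.2, -12.5, 143.8]
tcp_rot: [3.141, 0.0, -0.005]
ft_force: [0.3, -0.3, 0.4]
opening: 0.349
```

Run:
```python
from h import *
st()
plan((520.7,-0.5,110,.018),(520.7,-.5,61,.018),frac=.6)
```

```text
t41.85 [519.2 -12.5 143.8] [ 3.141  0.    -0.005] F [ 0.3 -0.3  0.4] M [-0.01 -0.03  0.02] op 0.349 j [-0.15  0.43  1.9  -0.    0.81  1.42]
[[[0.02,-0.2,0.56],[0,0,-0.14]],[[0.03,-0.2,0.57],[0,0,-0.15]]]
--
[[[0,0,0.54],[0,0,0]],[[0,0,0.54],[0,0,0]],[[0,0,0.55],[0,0,0]]]
--
rows 5 end [ 5.207e+02 -5.000e-01  6.100e+01]
```

Jaw is 33 mm open around the 14 mm bar; align first, then descend.

>>> drive_tool --increments '[[[0.05,-0.4,0.2],[0,0,-0.29]],[[0,0,0.6],[0,0,0]],[[0,0,0.7],[0,0,0]],[[0,0,0.7],[0,0,0]],[[0,0,0.5],[0,0,0]]]'

```text
t: 42.27
eef_pos: [520.2, 0.5, 61.0]
tcp_rot: [-3.141, 0.001, 0.02]
ft_force: [0.5, -0.4, 0.2]
opening: 0.347
```

>>> drive_tool --increments '[[[0,0,0],[0,0,0]],[[0,0,0],[0,0,0]]]'

```text
t: 42.43
eef_pos: [520.4, 0.5, 62.3]
tcp_rot: [-3.141, 0.002, 0.02]
ft_force: [0.8, -0.2, 0.3]
opening: 0.352
```

>>> drive_tool --increments '[[[0,0.03,0.04],[0,0,0]],[[0,0,0],[0,0,0]],[[0,0,0],[0,0,0]],[[0,0,0],[0,0,0]],[[0,0,0],[0,0,0]]]' --jaw -1

```text
t: 42.85
eef_pos: [521.0, -0.5, 62.3]
tcp_rot: [3.141, -0.001, 0.02]
ft_force: [-0.7, -0.3, 5.9]
opening: 0.141
```

>>> drive_tool --increments '[[[0,0,0],[0,0,0]],[[0,0,0],[0,0,0]]]'

```text
t: 43.02
eef_pos: [521.0, -0.6, 62.3]
tcp_rot: [3.141, -0.001, 0.02]
ft_force: [-1.3, -1.1, 6.5]
opening: 0.144
```

>>> drive_tool --increments '[[[0,0,-0.2],[0,0,0]],[[0,0,-0.6],[0,0,0]],[[0,0,-0.9],[0,0,0]],[[0,0,-0.9],[0,0,0]],[[0,0,-0.9],[0,0,0]]]'

```text
t: 43.43
eef_pos: [520.1, -0.4, 167.8]
tcp_rot: [-3.141, 0.001, 0.02]
ft_force: [1.1, 0.4, -4.3]
opening: 0.143
```

Run:
```python
from h import *
st()
plan((538.3,322.3,165,.392),frac=.8)
```

```text
t43.43 [ 5.201e+02 -4.000e-01  1.678e+02] [-3.141e+00  1.000e-03  2.000e-02] F [ 1.1  0.4 -4.3] M [ 0.04  0.   -0.06] op 0.143 j [-0.13  0.4   1.87 -0.    0.87  1.42]
[[[0.06,-0.77,0.01],[0,0,-0.33]],[[0.08,-0.77,0.01],[0,0,-0.33]],[[0.1,-0.76,0.01],[0,0,-0.33]],[[0.12,-0.76,0.01],[0,0,-0.33]],[[0.14,-0.76,0.01],[0,0,-0.33]]]
[[[0.16,-0.75,0],[0,0,-0.33]],[[0.18,-0.75,0.01],[0,0,-0.33]],[[0.2,-0.74,0],[0,0,-0.33]],[[0.22,-0.74,0.01],[0,0,-0.34]],[[0.24,-0.73,0],[0,0,-0.33]]]
[[[0.25,-0.73,0.01],[0,0,-0.34]],[[0.27,-0.72,0],[0,0,-0.33]],[[0.29,-0.71,0.01],[0,0.01,-0.34]],[[0.32,-0.7,0],[-0.01,0,-0.33]]]
--
rows 14 end [538.3 322.4 165.1]
```

>>> drive_tool --increments '[[[0.06,-0.77,0.01],[0,0,-0.33]],[[0.08,-0.77,0.01],[0,0,-0.33]],[[0.1,-0.76,0],[0,0,-0.33]],[[0.12,-0.76,0.01],[0,0,-0.33]],[[0.14,-0.76,0.01],[0,0,-0.33]]]'

```text
t: 43.85
eef_pos: [526.9, 116.0, 165.5]
tcp_rot: [3.142, 0.001, 0.153]
ft_force: [-0.2, -0.7, -4.5]
opening: 0.15
```

>>> drive_tool --increments '[[[0.16,-0.75,0],[0,0,-0.33]],[[0.18,-0.75,0.01],[0,0,-0.33]],[[0.2,-0.74,0],[0,0,-0.33]],[[0.22,-0.74,0.01],[0,0,-0.33]],[[0.24,-0.73,0],[0,0,-0.33]]]'

```text
t: 44.27
eef_pos: [533.6, 231.2, 164.8]
tcp_rot: [3.142, 0.001, 0.285]
ft_force: [0.8, -1.0, -4.3]
opening: 0.144
```

>>> drive_tool --increments '[[[0.25,-0.73,0.01],[0,0,-0.33]],[[0.27,-0.72,0],[0,0,-0.33]],[[0.27,-0.65,0.01],[0,0,-0.33]],[[0.25,-0.5,0],[0,0,-0.25]],[[0,0,0],[0,0,0]]]'

```text
t: 44.68
eef_pos: [538.8, 316.6, 163.9]
tcp_rot: [-3.141, 0.0, 0.386]
ft_force: [-0.1, -0.6, -3.9]
opening: 0.145
```

>>> drive_tool --increments '[[[0,0,0],[0,0,0]],[[0,0,0],[0,0,0]]]'

```text
t: 44.85
eef_pos: [538.8, 313.5, 164.0]
tcp_rot: [3.141, 0.001, 0.382]
ft_force: [-0.2, -0.7, -4.1]
opening: 0.144
```

Run:
```python
from h import *
st()
p=snap('l1s','scene');q=snap('l1t','top')
plan((538.3,322.3,125,.392),(538.3,322.3,85,.392),frac=.5)
for P in (p,q): print([(np.round(x['point']).tolist(),round(x['score'],2)) for x in env.tip_of('spool',P)[:4]])
```

```text
t44.85 [538.8 313.5 164. ] [3.141e+00 1.000e-03 3.820e-01] F [-0.2 -0.7 -4.1] M [-0.01  0.    0.  ] op 0.144 j [ 0.42  0.54  1.62 -0.    0.98  1.61]
[[[0.03,-0.1,0.44],[0,0,-0.04]],[[0.03,-0.1,0.43],[0,0,-0.04]],[[0.03,-0.09,0.44],[0,0.01,-0.05]]]
--
[[[0,0,0.44],[0,0,0]],[[0,0,0.45],[0,0,0]],[[0,0,0.44],[0,0,0]]]
--
rows 6 end [538.4 322.2  85. ]
[]
[([531.0, -414.0, 25.0], 0.64), ([538.0, 311.0, 182.0], 0.53)]
```

View pics/l1s.png

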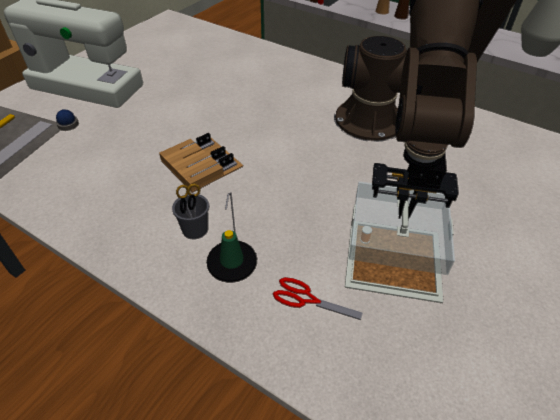

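>>> drive_tool --increments '[[[0.09,-0.29,0.2],[0,0,-0.13]],[[0,0,0.5],[0,0,0]],[[0,0,0.5],[0,0,0]],[[0,0,0.5],[0,0,0]],[[0,0,0.5],[0,0,0]]]'

```text
t: 45.47
eef_pos: [538.4, 323.5, 97.2]
tcp_rot: [-3.142, 0.0, 0.393]
ft_force: [0.2, -0.1, -4.9]
opening: 0.145
```

>>> drive_tool --increments '[[[0,0,0.1],[0,0,0]],[[0,0,0],[0,0,0]],[[0,0,0],[0,0,0]]]'

```text
t: 45.72
eef_pos: [538.7, 323.4, 95.5]
tcp_rot: [3.142, -0.0, 0.393]
ft_force: [0.1, 0.5, -3.8]
opening: 0.144
```

Run:
```python
from h import *
st()
p=snap('l2s','scene');q=snap('l2t','top')
a=cv2.resize(p['pixels'][205:305,335:455],None,fx=6,fy=6,interpolation=cv2.INTER_CUBIC)
cv2.imwrite('pics/l2a.png',cv2.convertScaleAbs(a,alpha=1.3)[:600])
b=cv2.resize(q['pixels'][175:305,85:220],None,fx=4.5,fy=4.5,interpolation=cv2.INTER_CUBIC)
cv2.imwrite('pics/l2b.png',cv2.convertScaleAbs(b,alpha=1.7))
plan((538.3,322.3,86,.392))
```

```text
t45.72 [538.7 323.4  95.5] [ 3.142 -0.     0.393] F [ 0.1  0.5 -3.8] M [ 0.03 -0.05  0.04] op 0.144 j [ 0.44  0.63  1.66 -0.    0.85  1.61]
[[[-0.03,0.03,0.34],[0,-0.02,0.02]]]
--
rows 1 end [538.5 322.3  85.9]
```

View pics/l2a.png

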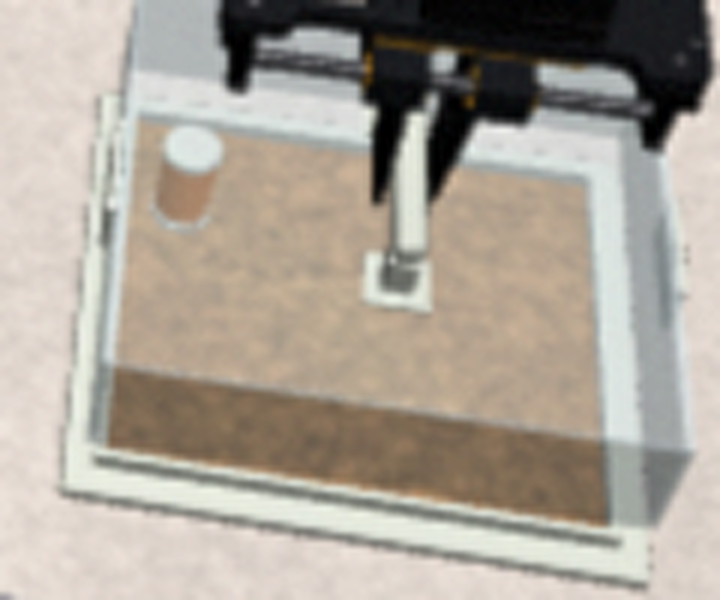

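View pics/l2b.png

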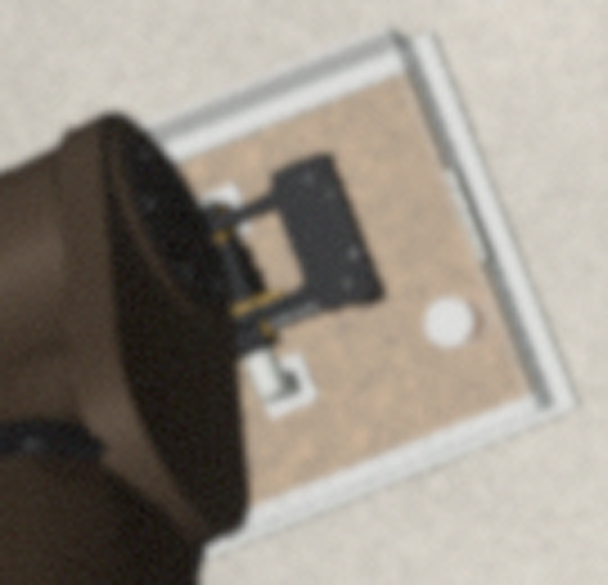

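>>> drive_tool --increments '[[[-0.02,0.03,0.25],[0,0,0]],[[0,0,0.2],[0,0,0]],[[0,0,0],[0,0,0]]]'

```text
t: 46.07
eef_pos: [537.7, 321.7, 80.5]
tcp_rot: [3.141, 0.002, 0.393]
ft_force: [0.6, 0.7, -4.3]
opening: 0.144
```

>>> drive_tool --increments '[[[0,0,0.08],[0,0,0]],[[0,0,0.05],[0,0,0]],[[0,0,0],[0,0,0]]]'

```text
t: 46.32
eef_pos: [538.3, 322.1, 77.5]
tcp_rot: [3.141, 0.0, 0.393]
ft_force: [-0.2, -0.1, -4.1]
opening: 0.148
```

>>> drive_tool --increments '[[[0,0,0.08],[0,0,0]],[[0,0,0.05],[0,0,0]],[[0,0,0],[0,0,0]]]'

```text
t: 46.57
eef_pos: [538.2, 322.0, 73.6]
tcp_rot: [3.141, 0.0, 0.393]
ft_force: [-0.3, -0.3, -3.1]
opening: 0.145
```

>>> drive_tool --increments '[[[0,0,0.06],[0,0,0]],[[0,0,0.03],[0,0,0]],[[0,0,0],[0,0,0]]]'

```text
t: 46.82
eef_pos: [538.2, 322.0, 71.0]
tcp_rot: [3.142, 0.0, 0.393]
ft_force: [-0.5, 0.1, -5.1]
opening: 0.145
```

>>> drive_tool --increments '[[[0,0,0.03],[0,0,0]],[[0,0,0.02],[0,0,0]],[[0,0,0],[0,0,0]]]'

```text
t: 47.07
eef_pos: [538.4, 322.2, 70.4]
tcp_rot: [3.142, -0.001, 0.393]
ft_force: [-2.7, -1.0, 4.0]
opening: 0.144
```

Contact at z = 70.4, exactly seated height. Release and check.

>>> drive_tool --increments '[[[0,0,0],[0,0,0]],[[0,0,0],[0,0,0]],[[0,0,0],[0,0,0]],[[0,0,0],[0,0,0]]]' --jaw -0.3

```text
t: 47.4
eef_pos: [538.5, 322.1, 69.7]
tcp_rot: [3.142, -0.0, 0.393]
ft_force: [0.6, 0.4, 0.2]
opening: 0.334
```

>>> drive_tool --increments '[[[0,0,-0.3],[0,0,0]],[[0,0,-0.7],[0,0,0]],[[0,0,-0.9],[0,0,0]],[[0,0,-0.9],[0,0,0]],[[0,0,-0.9],[0,0,0]]]'

```text
t: 47.82
eef_pos: [538.2, 322.1, 182.5]
tcp_rot: [3.142, -0.0, 0.393]
ft_force: [0.9, 1.5, -0.7]
opening: 0.35
```

>>> drive_tool --increments '[[[-0.3,0.9,-0.1],[0,0,0]],[[-0.3,0.9,-0.1],[0,0,0]],[[-0.3,0.9,-0.1],[0,0,0]],[[-0.3,0.9,-0.1],[0,0,0]],[[-0.3,0.9,-0.1],[0,0,0]]]'

```text
t: 48.23
eef_pos: [548.4, 178.9, 196.6]
tcp_rot: [3.141, -0.001, 0.394]
ft_force: [0.9, -0.0, 0.2]
opening: 0.352
```

>>> drive_tool --increments '[[[-0.3,0.9,0],[0,0,0]],[[-0.3,0.9,0],[0,0,0]],[[-0.3,0.9,0],[0,0,0]],[[-0.2,0.6,0],[0,0,0]],[[0,0,0],[0,0,0]]]'

```text
t: 48.65
eef_pos: [556.3, 73.1, 196.4]
tcp_rot: [3.141, -0.001, 0.39]
ft_force: [-0.3, 0.3, 0.1]
opening: 0.349
```

Run:
```python
from h import *
st()
p=snap('f1s','scene');q=snap('f1t','top')
a=cv2.resize(p['pixels'][205:305,335:455],None,fx=4,fy=4,interpolation=cv2.INTER_CUBIC); b=cv2.resize(q['pixels'][175:305,85:215],(400,400),interpolation=cv2.INTER_CUBIC)
cv2.imwrite('pics/f1a.png',np.hstack([cv2.convertScaleAbs(a,alpha=1.3)[:400,:400],cv2.convertScaleAbs(b,alpha=1.7)]))
a=cv2.resize(p['pixels'][120:200,150:250],None,fx=4,fy=4,interpolation=cv2.INTER_CUBIC); b=cv2.resize(q['pixels'][195:305,375:485],(320,320),interpolation=cv2.INTER_CUBIC)
cv2.imwrite('pics/f1b.png',np.hstack([cv2.convertScaleAbs(a,alpha=1.3),cv2.convertScaleAbs(b,alpha=1.8)]))
for n in ['gauge_50','tip_50','lid','lid_grip','spool']:
  for P in (p,q):
    r=env.tip_of(n,P); print(n,[(np.round(x['point']).tolist(),round(x['score'],2)) for x in r[:4]])
for n in (50,80,95): print(n,slot(n,-32).round(0))
```

```text
t48.65 [556.3  73.1 196.4] [ 3.141e+00 -1.000e-03  3.900e-01] F [-0.3  0.3  0.1] M [-0.02  0.03  0.  ] op 0.349 j [ 0.01  0.42  1.74 -0.    0.98  1.19]
gauge_50 [([493.0, -262.0, 4.0], 0.68), ([454.0, -388.0, 10.0], 0.63), ([480.0, -304.0, 4.0], 0.49)]
gauge_50 [([478.0, -304.0, 2.0], 0.66), ([454.0, -387.0, 5.0], 0.64)]
tip_50 []
tip_50 [([616.0, -294.0, 26.0], 0.78), ([530.0, -411.0, 25.0], 0.73), ([588.0, -338.0, 29.0], 0.58), ([496.0, -265.0, 9.0], 0.48)]
lid [([541.0, 318.0, 6.0], 0.89)]
lid [([537.0, 319.0, 10.0], 0.69)]
lid_grip [([745.0, -177.0, -3.0], 0.74)]
lid_grip [([536.0, 319.0, 90.0], 0.84)]
spool [([540.0, 320.0, 8.0], 0.62), ([500.0, -359.0, 9.0], 0.39)]
spool []
50 [ 454. -387.    8.]
80 [ 480. -302.    8.]
95 [ 493. -260.    8.]
```

View pics/f1a.png

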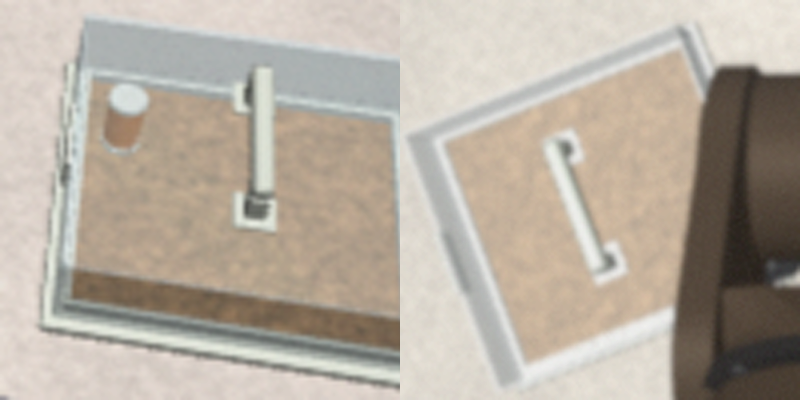

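View pics/f1b.png

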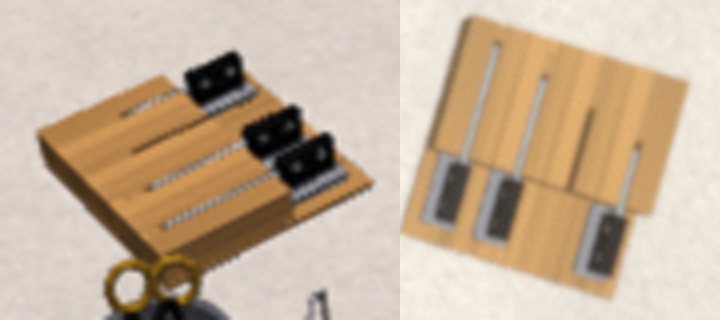

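View pics/f1s.png

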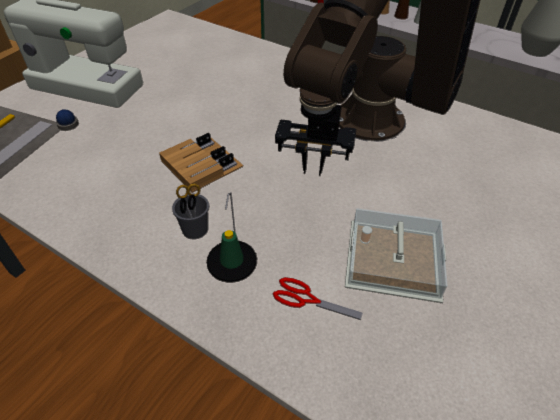

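Run:
```python
from h import *
for n,t in ((50,(454.7,-386.7)),(80,(480.9,-303.3)),(95,(495.0,-261.1))): print(n,loc((*slot(n,0)[:2],-.296),np.array(t)))
b=cv2.imread('pics/f1t.png')
# fin outline centre in local block coords via threshold of dark pixels near each gauge at fin-top height 48
big=cv2.resize(b[195:305,375:485],None,fx=8,fy=8,interpolation=cv2.INTER_CUBIC)
g=cv2.cvtColor(big,cv2.COLOR_BGR2GRAY); m=(g<48).astype(np.uint8)*255
for c in cv2.findContours(m,0,2)[0]:
    if cv2.contourArea(c)<1500: continue
    bx=(cv2.boxPoints(cv2.minAreaRect(c))+.5)/8-.5+[375,195]
    for z in (48,):
        P=[ray(C['top'],u,z) for u in bx]
        L=np.array([loc((BLK[0],BLK[1],BLK[2]),p) for p in P]); print('ctr',L.mean(0).round(1)-[-20,0],'x',L[:,0].min()+20,L[:,0].max()+20)
x0,y0=375,195
cv2.imwrite('pics/f1c.png',cv2.convertScaleAbs(cv2.resize(b[240:300,375:465],None,fx=8,fy=8,interpolation=cv2.INTER_CUBIC),alpha=2))
```

```text
50 [-31.4   0. ]
80 [-30.7  -0.5]
95 [-29.5  -0.1]
ctr [-32.4 -59.2] x -56.099999999999994 -8.8
ctr [-29.6  26.8] x -53.099999999999994 -6.199999999999999
ctr [-29.5  70.4] x -52.5 -6.5
```

View pics/f1c.png

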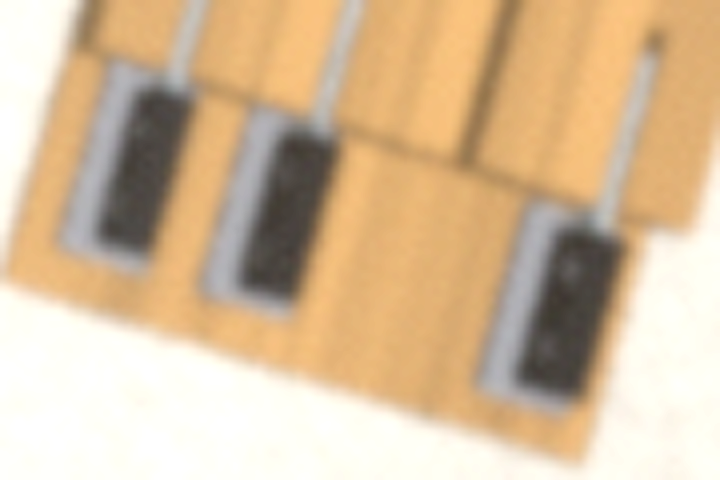

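Run:
```python
from h import *
st(); print(env.job_done())
```

```text
t49.25 [555.9  76.4 195.7] [3.142 0.    0.394] F [-0.   0.8  0.4] M [ 0.02 -0.   -0.02] op 0.348 j [ 0.02  0.42  1.74 -0.    0.98  1.2 ]
the job is handed in; nothing more can be done
None
```

The job is handed in at about 49 s. The cover went flat on the bench, handle up. The three gauges in the case (50, 80 and 95 mm; no 65 mm gauge was there) went into their slots, and then the cover went back on with the spool inside.

- **80 and 95 mm gauges:** both feet rest on the ledge. The last push built up force against the ribs, and the top picture puts both origins about 30 mm in front of the slot mouth.
- **50 mm gauge:** its foot is on the ledge, but the last push was probably friction on the ledge, not contact with the ribs. The top picture puts its origin about 32–33 mm in front of the mouth, so roughly 2–3 mm short of touching. That is inside the 30–35 mm home range, so I did not disturb it after closing the case.
- **Cover:** it touched down at the height expected for a seated cover. In the last pictures it stands square to the case with the spool visible inside, and the shears, cone stand and basket look unmoved.
- **Camera disagreement:** the scene camera read up to about 4 mm off the top camera in y. I relied on the top camera, which matched where the robot touched things.

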